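Clamp a brass bar in the bench thickness gauge with its ratchet knob

ROBOT

A 6-joint arm with a two-finger parallel gripper is mounted at the origin on the work surface. World frame = base frame: x ahead of the robot, y to its left, z up, the work surface at z = 0. Lengths are in mm, angles in rad, forces in N, time in s.
With the tool pointing down it reaches from about 325 to 775 mm from the base axis. Payload 9.3 kg.
Tool frame: the origin (TCP) lies between the finger pads; the fingertips stand 22 mm ahead of it and the grasp point (between the pads) lies 3 mm ahead of it; z points along the fingers, y is the direction in which the jaws open and shut (so a half turn about z gives the same grasp; the last joint's range is limited). The gripper opens to 85 mm and grips with 20 to 120 N. Pads are 22 mm wide; open, the fingers measure 114 mm over their backs; the gripper's body (76 mm by 85 mm) begins 54 mm behind the grasp point. The pads swing forward as they close: fully open they stand 13 mm farther back than shut.
Start: joints at [1.166, 0.259, 0.021, 1.334, 0, 1.418], TCP at [137.033, 532.653, 253.279] pointing down, gripper open.
Joint ranges: [-3.04, 3.04], [-0.91, 1.82], [-1.04, 1.36], [-1.92, 1.95], [-1.52, 1.45], [-3.14, 3.14]. Speed limits (rad/s): [2.22, 2.22, 2.79, 3.14, 3.14, 3.14].

INTERFACE

Orientations are given as a unit quaternion [w, x, y, z].
In Python, from bench import robot, cams gives the robot as it stands. The module is installed in compiled form; this text tells all that it offers.
- The arm moves only by the tool apply_moves, never from a script. Its argument "motion" is a list of rows, each a list of 3 entries, a list of its own where there are three numbers: the shift along the tool's x, y, z in mm, then the turn, a rotation vector about the tool's x, y, z in rad, then the opening, from 0 (shut) to 1 (fully open). In form: [[[tx, ty, tz], [wx, wy, wz], fingers], ...]. A call has 1 to 5 rows; each row shifts and turns the pose as measured when the row begins, along the tool's axes as they then stand; what a row does not reach is not made up. A row lasts 1/12 s, in which the tool goes at most 41.7 mm and 7.16 degrees, less where a joint would pass 70% of its speed; a pose out of reach is approached as far as the arm can. A call is refused whole if a number of a shift passes 41.7 or a number of a turn 0.125, either way. A call with a gripper value outside its range is refused whole. The fingers move at their own pace and stop on an object; "force" is the grip in N (left out, the last holds). Time passes only in rows, so rows that do not move let the fingers close. It gives the time, the measured TCP pose, the force and the opening at its end, in the units of the state.
- robot.read_state(): the state, without advancing time (a new reading comes with each control period).
- cams.grab_frame(name): name is "scene" or "top" or "wrist"; returns the picture (480x640x3 uint8, red, green, blue); there is no depth.
- cams.camera_info(name): a dict with "fx", "fy", "cx", "cy" (pixels), "k1" (the pictures are not rectified: a ray, as slopes to the right and down, at radius r is drawn at 1 + k1 r^2 times it, then the intrinsics apply), "world_to_cam" (4x4, takes a point from world to camera coordinates); the wrist camera has in their place "T_tool_cam" (4x4, takes a point from camera to tool coordinates, whose origin is the TCP and whose axes are the flange's). Camera axes: x right, y down, z forward; pixel columns grow to the right and rows downward; lengths in mm; the calibration is good to about 2 mm. A picture is of the moment at which its call begins: read the wrist's pose just before it. camera_info takes no time and is no camera call.
- robot.close_job(): hands the job in, once; it reports no verdict.
Trained networks look in the newest picture that a camera, given by its name, has taken for a name from the list of things; names that differ only in an ending like _2 or _b are one class to them, and where a whole thing is asked for, a point or a joint stands for the part that bears it (a point fixed in the world has none). Each returns a list of dicts, best first, with "conf" (0 to 1); they miss things now and then, are a little off and sometimes report something else, mostly with a low value. They report only what shows in the picture. A call takes as long as a camera call. They do not tell look-alikes from the thing itself.
- cams.recognise(label, camera): "uv" ([column, row] in pixels, amid what is visible of it).
- cams.outline_of(label, camera): "pixels" (480x640 bool, what is visible of it) and "uv" ([column, row] in pixels, amid what is visible of it).
- cams.spot_point(label, camera): "uv" ([column, row] in pixels: a listed point, or the origin of a listed thing).
The state is a dict: "time": time; "qpos": joint angles; "joint_vel": joint speeds; "joint_efforts": joint torques, N m; "ee_pos": TCP position; "tool_rot": TCP orientation; "wrist_force": force on the tool from outside, world axes, zero at the start; "ft_torque": the same for the moment, N m; "width": opening from 0.0 (shut) to 1.0 (fully open).
Only numpy, scipy, OpenCV 4.12 (cv2) and the standard library are available. Lean on these libraries where they do the work, as an engineer would, in place of code of your own. Each camera call takes 0.05 s, during which the arm holds its last target.

TASK

Put the brass bar into the bench thickness gauge: lay it flat in the guide channel and slide it gently under the spindle until its end is right up against the stop. Then turn the small ratchet knob on top clockwise until the spindle grips the bar and the ratchet slips; stop as soon as it is clearly slipping, before it has slipped an eighth of a turn. Leave the bar clamped in the gauge with the ratchet's own pressure (do not force the spindle down in any other way), and leave the other things on the bench where they are.

Things in the scene. Friction and masses are not known exactly. Their poses are not given: they have to be found in the camera images.
- gauge: bench thickness gauge, fixed: an upright micrometer. Origin on the bench under the spindle axis, z up; the bar goes in from local -y. Steel base 90 x 160 x 30 mm high (x -45..45, y -90..70), grey column at y 42..69 up to 110 mm, grey arm 28 mm wide from it over the throat (75 to 101 mm above the bench, nose at y -14). Its place and yaw (within 0.35 rad) change.
- seat (a point): point on the base's flat top, 30 mm above the bench, on the spindle axis; axes as gauge. The bar lies here between two steel guides along y: 22 mm apart, 5 mm high, y -29..15, mouths flared to about 42 mm apart at y -49. The stop's face is at y +15 mm, so the bar's middle is at y -60 mm when home (it then sticks out 45 mm past the base).
- stop: steel block 34 mm wide, 12 mm deep, 14 mm high on the base, at the inner end of the channel. Origin: middle of the lower edge of the face that the bar's end meets.
- bar: brass bar 18 x 150 x 8 mm, 180 g, loose on the bench. Origin: centre of its underside; y along its length (its two ends are alike), z up.
- plate: flat steel top plate of the gauge's base, 90 x 160 x 6 mm, its top 30 mm above the bench; the spindle clamps the bar down on it. Origin: on the spindle axis at the plate's underside. The spindle is a steel pin 11 mm in diameter whose foot starts 2 to 8 mm above the top of a seated bar; how high is not reported.
- head (a point): point fixed on the gauge, on the spindle axis 157 mm above the bench: within 3 mm of the middle of the ratchet knob at the start. The knob is the knurled steel cylinder on top, 18 mm in diameter, 26 mm high; under it is the aluminium thimble, 29 mm in diameter. Knob, thimble and spindle sink 12 mm per turn clockwise (from above) while the spindle is free: 1.0 to 4.1 rad.
- ratchet (a joint): how far the ratchet knob has slipped clockwise against the thimble, rad: 0 at the start, grows only when the ratchet slips. Turning the knob takes 0.11 N m while the spindle is free; with the spindle on the bar it stops sinking and the ratchet slips at 0.18 N m, clamping with about 40 N, which stays when let go. Turning the thimble itself clamps too hard.
- loupe: bystander: black round loupe, 38 mm in diameter, 30 mm high, upright. Origin: centre of its underside.
- partbox: bystander: blue open compartment box 60 x 80 x 25 mm. Origin: centre of its underside.
- jar: bystander: small glass jar with a white lid, 44 mm in diameter, 55 mm high. Origin: centre of its underside.
Mind the look-alikes: they are no part of the job. Of the things shaped like the bar, the brass one is meant.

How it is judged:
By the outcome, as a careful person would: the job done as asked, in the order asked, and still so for the second after the job is handed in, with the robot touching nothing.
It also fails if it takes over 72 s, if anything falls off the work surface, if the arm or the gripper's body presses on something with over 40 N, if the wrist force passes 120 N, or if a joint passes its speed limit or range.

## Working session

There is one attempt and no reset: what is moved stays moved. The work goes in short steps, Python scripts to look and compute and a tool call to move; the robot and the scene stay as the last step left them, time stands still between calls to the robot, and variables do not carry over. Pictures are saved under pics/ and viewed, and the job is handed in when it is done.

Besides the shell and the picture viewer there is one more tool, called after ">>>" as name([rows], argument=value, ...), one row to a line, values as JSON. apply_moves: Moves the arm, as the interface text tells. Its arguments: {"type":"object","properties":{"motion":{"type":"array","items":{"type":"array"}},"force":{"type":"number"}},"required":["motion"]}

```bash
mkdir -p pics; python3 - <<'E'
from bench import robot, cams
import cv2, numpy as np
print(robot.read_state())
for n in ("scene","top","wrist"):
    im=cams.grab_frame(n); cv2.imwrite(f"pics/a_{n}.png",im[:,:,::-1])
    print(n,cams.camera_info(n))
E
```

```text
{'time': 0.0, 'qpos': array([1.16641055e+00, 2.59212056e-01, 2.07603068e-02, 1.33370339e+00,
       1.85941050e-05, 1.41822234e+00]), 'joint_vel': array([-0.00050126,  0.00122866, -0.00015433,  0.00074851,  0.00100067,
        0.00096601]), 'joint_efforts': array([-2.87111703e-03, -5.55642235e+01,  3.44529927e+01,  1.38570470e-02,
       -3.61264692e-04,  1.50825929e-05]), 'ee_pos': array([136.9236411 , 532.42551554, 252.65478538]), 'tool_rot': array([-1.95704007e-04,  1.25573488e-01,  9.92084088e-01, -6.50676543e-04]), 'wrist_force': array([-0.11276604, -0.63598741, -0.36740585]), 'ft_torque': array([ 0.03292344,  0.01392919, -0.02688475]), 'width': 1.0007430552238292}
scene {'fx': 487.18231375599225, 'fy': 487.18231375599225, 'cx': 316.67742894098023, 'cy': 236.84646854914848, 'k1': -0.11361218149149598, 'world_to_cam': array([[-1.59255297e-01,  9.87110750e-01, -1.58151300e-02,
         1.00250469e+02],
       [ 7.68518303e-01,  1.13901383e-01, -6.29607888e-01,
        -3.63918501e+02],
       [-6.19691350e-01, -1.12422608e-01, -7.76752077e-01,
         1.31366703e+03],
       [ 0.
[... 364 characters left out ...]
18e-01,
         5.52171546e+02],
       [ 1.41909930e-01, -9.89667175e-04, -9.89879080e-01,
         1.00620214e+03],
       [ 0.00000000e+00,  0.00000000e+00,  0.00000000e+00,
         1.00000000e+00]])}
wrist {'fx': 342.9450984931069, 'fy': 342.9450984931069, 'cx': 311.0913926725358, 'cy': 232.97278863517772, 'k1': -0.00034376988513028163, 'T_tool_cam': array([[-3.01611453e-04, -9.47221916e-01, -3.20578462e-01,
         8.41747329e+01],
       [ 9.99999908e-01, -3.83524647e-04,  1.92375763e-04,
         1.18841285e+00],
       [-3.05172281e-04, -3.20578374e-01,  9.47221945e-01,
        -1.20050780e+02],
       [ 0.00000000e+00,  0.00000000e+00,  0.00000000e+00,
         1.00000000e+00]])}
```

View pics/a_scene.png

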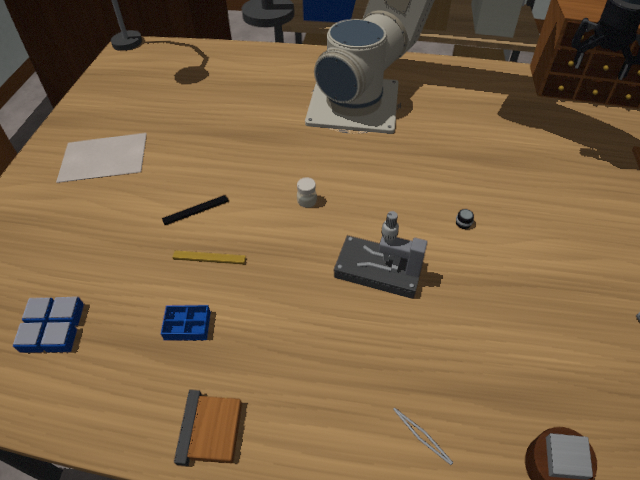

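View pics/a_top.png

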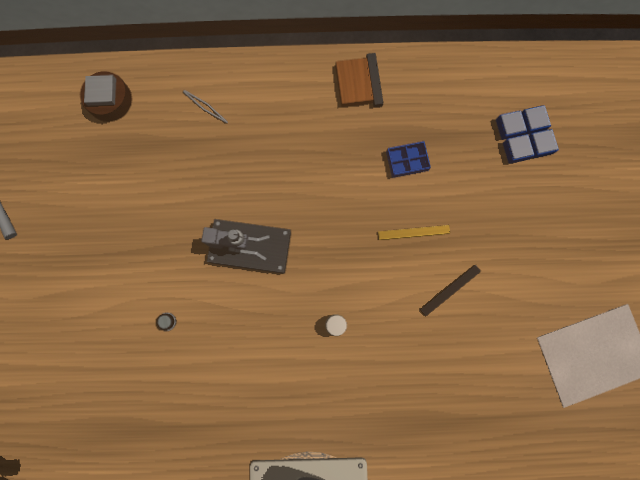

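View pics/a_wrist.png

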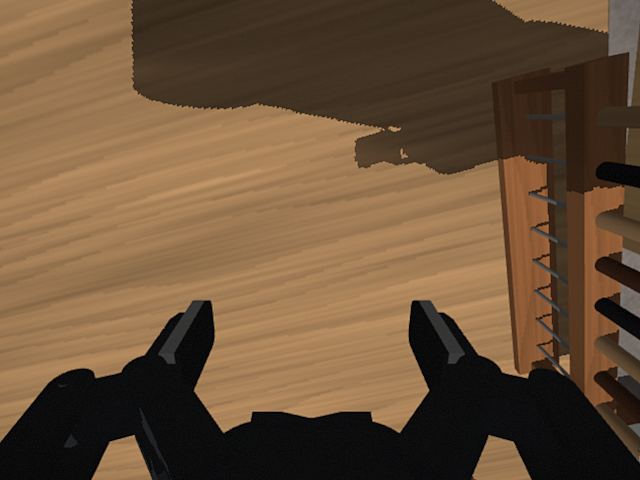

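```bash
cat > h.py <<'E'
import numpy as np, cv2
from scipy.spatial.transform import Rotation as R
from bench import robot, cams
def K(i): return np.array([[i['fx'],0,i['cx']],[0,i['fy'],i['cy']],[0,0,1.]])
def D(i): return np.array([i['k1'],0,0,0,0.])
def w2c(name,st=None):
    i=cams.camera_info(name)
    if name!='wrist': return i,np.array(i['world_to_cam'])
    st=st or robot.read_state(); q=st['tool_rot']
    T=np.eye(4);T[:3,:3]=R.from_quat([q[1],q[2],q[3],q[0]]).as_matrix();T[:3,3]=st['ee_pos']
    return i,np.linalg.inv(T@i['T_tool_cam'])
def back(name,uv,z,st=None):
    i,M=w2c(name,st); uv=np.atleast_2d(np.float64(uv)).reshape(-1,1,2)
    n=cv2.undistortPoints(uv,K(i),D(i)).reshape(-1,2)
    C=np.linalg.inv(M); d=(C[:3,:3]@np.c_[n,np.ones(len(n))].T).T; o=C[:3,3]
    return o+d*((z-o[2])/d[:,2])[:,None]
def proj(name,P,st=None):
    i,M=w2c(name,st); P=np.atleast_2d(np.float64(P))
    return cv2.projectPoints(P,cv2.Rodrigues(M[:3,:3])[0],M[:3,3],K(i),D(i))[0].reshape(-1,2)
E
python3 - <<'E'
from h import *
for n in ("top","scene"):
    im=cams.grab_frame(n)
    cv2.imwrite(f"pics/b_{n}.png",im[:,:,::-1])
    if n=="top":
        c1=cv2.resize(im[210:330,365:495],None,fx=4,fy=4,interpolation=2)
        c2=cv2.resize(im[205:285,185:305],None,fx=6,fy=6,interpolation=2)
    else:
        c1=cv2.resize(im[180:280,150:260],None,fx=5,fy=5,interpolation=2)
        c2=cv2.resize(im[200:300,325:440],None,fx=6,fy=6,interpolation=2)
    cv2.imwrite(f"pics/b_{n}_bar.png",c1[:,:,::-1]);cv2.imwrite(f"pics/b_{n}_g.png",c2[:,:,::-1])
    for l,z in (("seat",30),("stop",30),("head",157),("gauge",0),("bar",0),("plate",24),("loupe",0),("jar",0)):
        for d in cams.spot_point(l,n)[:3]:
            print(n,l,round(d['conf'],2),np.round(d['uv'],1),np.round(back(n,d['uv'],z),1)[0])
E
```

```text
top seat 0.67 [242.8 246.7] [540.6 120.6  30. ]
top stop 0.58 [236.  242.4] [549.8 134.5  30. ]
top head 0.94 [235.  235.1] [545.3 116.5 157. ]
top gauge 0.63 [245.8 245.1] [547.7 118.6   0. ]
top gauge 0.55 [247.2 244.3] [549.4 115.6   0. ]
top bar 0.72 [417.9 231.6] [ 566.3 -244.     0. ]
top bar 0.61 [452.5 286.8] [ 448.4 -309.8    0. ]
top plate 0.93 [244.6 244.1] [546.7 117.8  24. ]
top loupe 0.72 [168.9 322. ] [391.9 279.4   0. ]
top jar 0.91 [335.1 325.1] [377.  -63.3   0. ]
scene seat 0.88 [385.2 261. ] [541.1 120.7  30. ]
scene stop 0.52 [390.9 263.6] [545.7 132.1  30. ]
scene head 0.74 [390.  217.1] [540.2 117.1 157. ]
scene gauge 0.62 [382.3 270.1] [542.  117.8   0. ]
scene bar 0.77 [195.4 212.3] [ 447.5 -301.3   -0. ]
scene bar 0.7 [206.  257.8] [ 564.9 -239.8    0. ]
scene plate 0.94 [381.1 265.4] [548.4 113.8  24. ]
scene loupe 0.71 [461.1 224.8] [398.8 277.    0. ]
scene loupe 0.2 [385.3 263.2] [524.2 122.5   0. ]
scene jar 0.67 [306.3 198.2] [370.5 -65.4   0. ]
scene jar 0.6 [380.2 268.6] [538.9 113.4   0. ]
```

View pics/b_top_bar.png

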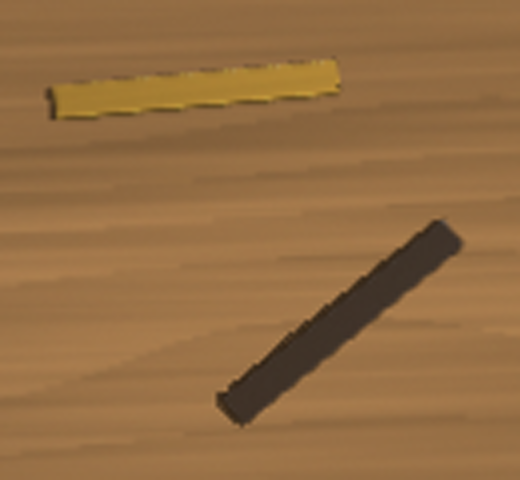

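View pics/b_top_g.png

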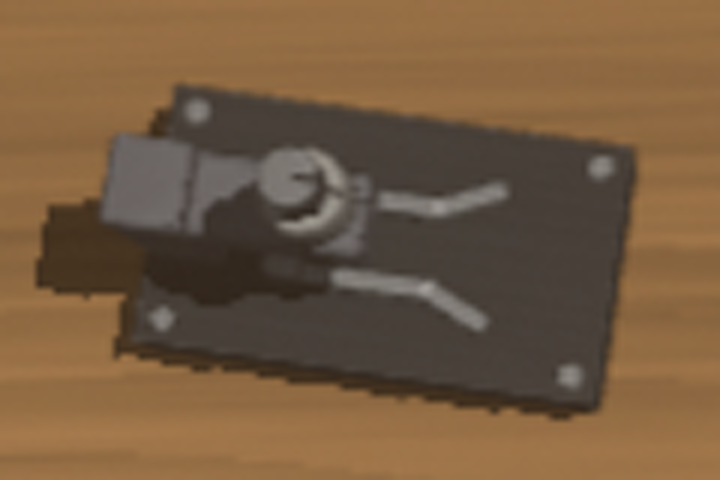

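View pics/b_scene_g.png

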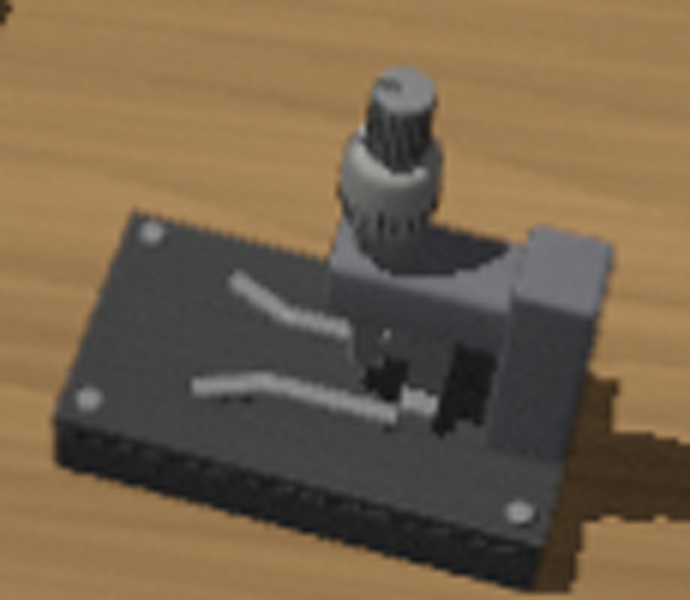

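```bash
python3 - <<'E'
from h import *
from scipy.optimize import least_squares
t=np.array([(178,87),(636,148),(600,410)])/6+[185,205]
s=np.array([(137,212),(57,418),(545,545)])/6+[325,200]
Lt=np.array([(45,70),(45,-90),(-45,-90)])   # top: up=+x, left=+y
# scene: right=+y, down=+x
Ls=np.array([(-45,-90),(45,-90),(45,70)])
def W(p,L,z):
    c,sn=np.cos(p[2]),np.sin(p[2]); L=np.asarray(L,float)
    return np.c_[p[0]+c*L[:,0]-sn*L[:,1],p[1]+sn*L[:,0]+c*L[:,1],np.full(len(L),z)]
ft=lambda p:(proj('top',W(p,Lt,30))-t).ravel()
fs=lambda p:(proj('scene',W(p,Ls,30))-s).ravel()
for f in (ft,fs,lambda p:np.r_[ft(p),fs(p)]):
    r=least_squares(f,[543,118,0.1]); print(r.x.round(3),r.fun.round(1))
e=np.array([(52,103),(339,76)])/4+[365,210]
P=back('top',e,8);print(P.round(1),np.linalg.norm(P[0]-P[1]),P.mean(0),np.arctan2(*(P[0]-P[1])[:2]))
# brass via outline
for n in('top','scene'):
    im=cams.grab_frame(n)
    hsv=cv2.cvtColor(im,cv2.COLOR_RGB2HSV)
    for d in cams.outline_of('bar',n):
        m=d['pixels']; 
        if m.sum()<50: continue
        h=np.median(hsv[m],0); rc=cv2.minAreaRect(np.argwhere(m)[:,::-1].astype(np.float32))
        print(n,d['conf'],np.round(d['uv']),h,back(n,rc[0],8).round(1), m.sum())
E
```

```text
[ 5.42978e+02  1.17117e+02 -1.63000e-01] [-0.3 -0.1  0.3  0.1  0.  -0. ]
[ 5.46159e+02  1.21817e+02 -1.67000e-01] [-0.4 -0.5 -0.4 -0.1  0.7  0.5]
[ 5.44395e+02  1.19622e+02 -1.65000e-01] [-1.5 -0.8 -0.9 -0.5 -1.3 -0.6 -1.4 -1.2 -1.4 -1.  -0.4 -0.5]
[[ 558.7 -158.4    8. ]
 [ 568.8 -309.6    8. ]] 151.55923053610613 [ 563.73936191 -234.03846115    8.        ] -0.06677484272973365
top 0.73 [453. 288.] [14. 93. 64.] [[ 440.7 -302.     8. ]] 674
top 0.61 [414. 231.] [ 20. 177. 167.] [[ 564.5 -233.1    8. ]] 607
scene 0.96 [206. 255.] [ 22. 174. 150.] [[ 567.2 -232.9    8. ]] 629
scene 0.82 [196. 208.] [90. 55. 21.] [[ 447.1 -301.2    8. ]] 620
```

```bash
cat >> h.py <<'E'
def plan(pos,psi,n=None,ms=40.,mr=0.12,show=5):
    """rows to a tool-down pose with tool x at yaw psi"""
    st=robot.read_state(); q=st['tool_rot']; R0=R.from_quat([q[1],q[2],q[3],q[0]]); p=np.array(st['ee_pos'])
    c,s=np.cos(psi),np.sin(psi); Rt=R.from_matrix(np.array([[c,s,0],[s,-c,0],[0,0,-1.]]))
    pos=np.array(pos,float); rv=(R0.inv()*Rt).as_rotvec(); d=pos-p
    N=n or int(max(np.ceil(np.abs(d).max()*1.2/ms),np.ceil(np.linalg.norm(rv)/mr),1))
    m=R0.as_matrix(); print('now',p.round(1),'psi',round(np.arctan2(m[1,0],m[0,0]),3),'tilt',np.round(m[:2,2],4),'t',round(st['time'],2),'q',np.round(st['qpos'],2),'F',np.round(st['wrist_force'],1),'T',np.round(st['ft_torque'],3),'w',round(st['width'],3))
    print('rows',N,'d',d.round(1),'rv',rv.round(3))
    for k in range(min(N,show)):
        Rk=R0*R.from_rotvec(rv*k/N); print(Rk.inv().apply(d/N).round(1).tolist(),(rv/N).round(4).tolist())
G=np.array([544.4,119.6,-0.165])
def gw(x,y,z):
    c,s=np.cos(G[2]),np.sin(G[2]); return np.array([G[0]+c*x-s*y,G[1]+s*x+c*y,z])
E
python3 -c "
from h import *
plan(gw(0,-40,270),-np.pi/2-.165,show=20)"
```

```text
now [137.  532.6 253.3] psi 2.89 tilt [-0.  0.] t 1.25 q [1.17 0.26 0.02 1.33 0.   1.42] F [-0.2  0.1  0.7] T [-0.008  0.015  0.013] w 1.0
rows 14 d [ 400.8 -452.5   16.7] rv [ 0.    -0.    -1.658]
[-35.8, -24.2, -1.2] [0.0, -0.0, -0.1184]
[-32.7, -28.2, -1.2] [0.0, -0.0, -0.1184]
[-29.1, -31.9, -1.2] [0.0, -0.0, -0.1184]
[-25.1, -35.1, -1.2] [0.0, -0.0, -0.1184]
[-20.8, -37.8, -1.2] [0.0, -0.0, -0.1184]
[-16.2, -40.0, -1.2] [0.0, -0.0, -0.1184]
[-11.4, -41.7, -1.2] [0.0, -0.0, -0.1184]
[-6.4, -42.7, -1.2] [0.0, -0.0, -0.1184]
[-1.3, -43.2, -1.2] [0.0, -0.0, -0.1184]
[3.8, -43.0, -1.2] [0.0, -0.0, -0.1184]
[8.9, -42.3, -1.2] [0.0, -0.0, -0.1184]
[13.8, -40.9, -1.2] [0.0, -0.0, -0.1184]
[18.6, -39.0, -1.2] [0.0, -0.0, -0.1184]
[23.0, -36.5, -1.2] [0.0, -0.0, -0.1184]
```

>>> apply_moves([
  [[-34, -23, -2], [0, 0, -0.12], 1],
  [[-31, -27, -2], [0, 0, -0.12], 1],
  [[-28, -31, -2], [0, 0, -0.12], 1],
  [[-24, -34, -1], [0, 0, -0.12], 1],
  [[-20, -36, -1], [0, 0, -0.12], 1],
])

```text
time: 1.67
ee_pos: [259.7, 391.4, 259.4]
tool_rot: [-0.001, -0.156, 0.988, 0.0]
wrist_force: [-0.1, 1.5, 1.1]
width: 0.999
```

>>> apply_moves([
  [[-15, -38, -1], [0, 0, -0.12], 1],
  [[-10, -40, -1], [0, 0, -0.12], 1],
  [[-6, -40, -1], [0, 0, -0.12], 1],
  [[-1, -41, -1], [0, 0, -0.12], 1],
  [[4, -41, -1], [0, 0, -0.12], 1],
])

```text
time: 2.08
ee_pos: [367.7, 253.2, 264.3]
tool_rot: [0.001, -0.407, 0.914, 0.001]
wrist_force: [0.0, 0.4, -0.2]
width: 1.003
```

```bash
python3 -c "
from h import *
plan(gw(0,-40,270),-np.pi/2-.165)"
```

```text
now [367.7 253.2 264.3] psi -2.304 tilt [0.0009 0.0016] t 2.08 q [ 0.41  0.08 -0.18  1.32  0.   -0.42] F [ 0.   0.4 -0.2] T [0.035 0.009 0.002] w 1.003
rows 6 d [ 170.1 -173.     5.7] rv [-0.     0.002 -0.568]
[2.4, -40.4, -1.0] [-0.0, 0.0003, -0.0947]
[6.2, -40.0, -1.0] [-0.0, 0.0003, -0.0947]
[10.0, -39.2, -1.0] [-0.0, 0.0003, -0.0947]
[13.7, -38.1, -1.0] [-0.0, 0.0003, -0.0947]
[17.2, -36.6, -1.0] [-0.0, 0.0003, -0.0947]
```

>>> apply_moves([
  [[3, -41, -1], [0, 0, -0.12], 1],
  [[8, -40, -1], [0, 0, -0.12], 1],
  [[13, -39, -1], [0, 0, -0.12], 1],
  [[17, -38, -1], [0, 0, -0.12], 1],
  [[21, -36, -1], [0, 0, -0.12], 1],
])

```text
time: 2.5
ee_pos: [494.2, 114.6, 270.3]
tool_rot: [0.002, -0.645, 0.765, -0.0]
wrist_force: [1.1, 1.2, -0.2]
width: 0.998
```

```bash
python3 -c "
from h import *
plan(gw(0,-40,270),-np.pi/2-.165)"
```

```text
now [494.2 114.6 270.3] psi -1.741 tilt [0.0036 0.0026] t 2.5 q [ 0.06  0.18 -0.04  1.35  0.   -1.34] F [ 1.1  1.2 -0.2] T [ 0.049 -0.034  0.035] w 0.998
rows 2 d [ 43.6 -34.5  -0.3] rv [-0.003  0.003 -0.005]
[13.3, -24.4, 0.2] [-0.0016, 0.0016, -0.0025]
[13.4, -24.4, 0.1] [-0.0016, 0.0016, -0.0025]
```

>>> apply_moves([
  [[13, -24, 0], [0, 0, 0], 1],
  [[13, -24, 0], [0, 0, 0], 1],
  [[0, 0, 0], [0, 0, 0], 1],
])

```text
time: 2.75
ee_pos: [543.0, 73.4, 269.7]
tool_rot: [0.002, -0.646, 0.763, -0.001]
wrist_force: [0.4, 0.2, 0.2]
width: 1.002
```

```bash
python3 - <<'E'
from h import *
plan(gw(0,-40,270),-np.pi/2-.165)
st=robot.read_state(); im=cams.grab_frame('wrist'); cv2.imwrite('pics/c_wrist.png',im[:,:,::-1])
for l,z in (("seat",30),("stop",30),("head",157),("plate",24)):
    for d in cams.spot_point(l,'wrist')[:2]: print(l,round(d['conf'],2),np.round(d['uv'],1),back('wrist',d['uv'],z,st).round(1))
print(proj('wrist',[gw(0,0,30),gw(0,15,30),gw(45,-90,30),gw(-45,-90,30),gw(11,-29,35)],st).round(1))
np.save('st_c.npy',st,allow_pickle=True)
E
```

```text
now [543.   73.4 269.7] psi -1.737 tilt [0.0048 0.0014] t 2.75 q [-0.02  0.25  0.05  1.37  0.   -1.42] F [0.4 0.2 0.2] T [-0.005  0.075  0.036] w 1.002
rows 1 d [-5.2  6.8  0.3] rv [-0.005  0.002 -0.001]
[-5.8, 6.2, -0.3] [-0.0046, 0.0021, -0.0013]
seat 0.67 [317.5 236.7] [[543.  119.9  30. ]]
stop 0.35 [314.7 235.9] [[546.  118.4  30. ]]
head 0.88 [316.6 292.5] [[545.6 119.4 157. ]]
plate 0.98 [315.  236.7] [[546.1 121.5  24. ]]
[[316.3 236.7]
 [316.2 249.2]
 [272.8 154.2]
 [360.4 154.1]
 [306.1 212.7]]
```

View pics/c_wrist.png

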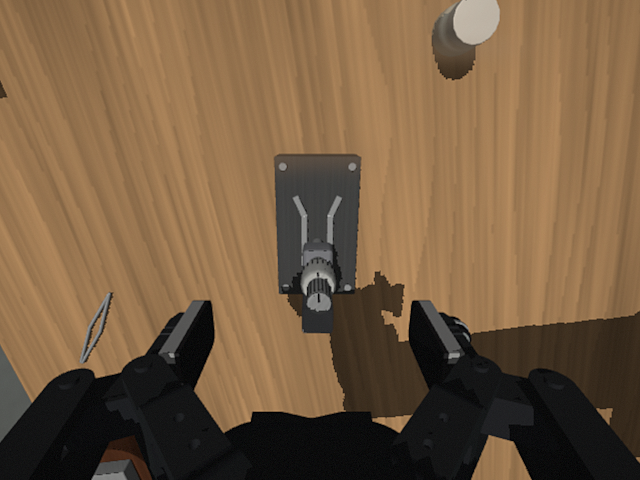

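```bash
python3 - <<'E'
from h import *
im=cv2.imread('pics/c_wrist.png')
cv2.imwrite('pics/c_crop.png',cv2.resize(im[145:345,255:385],None,fx=4.0,fy=3.0,interpolation=cv2.INTER_CUBIC)) 
st=np.load('st_c.npy',allow_pickle=True).item()
E
```

```text
(no output)
```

View pics/c_crop.png

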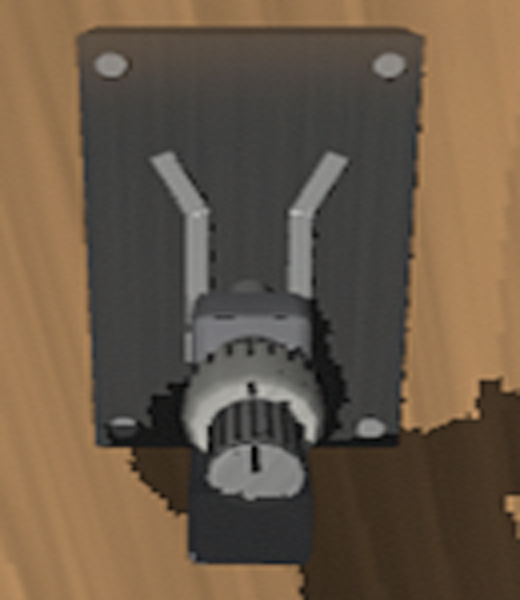

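```bash
python3 - <<'E'
from h import *
from scipy.optimize import least_squares
st=np.load('st_c.npy',allow_pickle=True).item()
c=lambda a:np.array(a,float)/[4,3]+[255,145]
# (x right in image = local -... ) image right = tool y ; local +x = image left
L=np.array([(11,-29,35),(-11,-29,35),(45,-90,30),(-45,-90,30),(11,-10,35),(-11,-10,35)])
o=c([(208,212),(291,212),(80,37),(422,37),(209,255),(290,255)])
def W(p):
    co,s=np.cos(p[2]),np.sin(p[2]); return np.c_[p[0]+co*L[:,0]-s*L[:,1],p[1]+s*L[:,0]+co*L[:,1],L[:,2]]
def f(p):
    r=proj('wrist',W(p),st)-o; r[4:,1]=0; return r.ravel()
r=least_squares(f,G);print(r.x,r.fun.reshape(-1,2).round(1))
for z in (165,170,175): print(z,back('wrist',c([(255,470)]),z,st).round(1))
print(back('wrist',c([(254,375)]),144,st).round(1))
# top cam knob top
for z in (165,170,175): print('top',back('top',np.array([[287,172]])/6+[185,205],z).round(1),'scene',back('scene',np.array([[404,88]])/6+[325,200],z).round(1))
plan([565.5,-262,200],-np.pi/2+.067)
E
```

```text
[ 5.43869234e+02  1.23004331e+02 -1.66578630e-01] [[ 0.2 -0. ]
 [-0.1  0. ]
 [-0.9  0. ]
 [ 0.9  0. ]
 [ 0.   0. ]
 [-0.1  0. ]]
165 [[544.7 122.9 165. ]]
170 [[544.3 120.  170. ]]
175 [[543.9 117.1 175. ]]
[[541.9 107.1 144. ]]
top [[546.7 119.1 165. ]] scene [[541.2 120.4 165. ]]
top [[545.9 118.3 170. ]] scene [[545.7 120.2 170. ]]
top [[545.2 117.5 175. ]] scene [[550.2 119.9 175. ]]
now [539.   77.3 270.8] psi -1.733 tilt [0.0045 0.0024] t 3.0 q [-0.01  0.24  0.04  1.37  0.   -1.42] F [-0.4  0.9  0.1] T [ 0.027  0.021 -0.011] w 0.996
rows 11 d [  26.5 -339.3  -70.8] rv [-0.004  0.003 -0.23 ]
[30.1, -7.3, 6.4] [-0.0004, 0.0002, -0.0209]
[30.2, -6.7, 6.4] [-0.0004, 0.0002, -0.0209]
[30.3, -6.1, 6.4] [-0.0004, 0.0002, -0.0209]
[30.5, -5.5, 6.4] [-0.0004, 0.0002, -0.0209]
[30.6, -4.8, 6.4] [-0.0004, 0.0002, -0.0209]
```

>>> apply_moves([
  [[38, -8, 5], [0, 0, -0.03], 0.7],
  [[38, -7, 5], [0, 0, -0.03], 0.5],
  [[38, -6, 5], [0, 0, -0.03], 0.5],
  [[38, -5, 5], [0, 0, -0.03], 0.5],
  [[38, -4, 5], [0, 0, -0.03], 0.5],
])

```text
time: 3.42
ee_pos: [548.3, -107.5, 248.5]
tool_rot: [-0.005, 0.712, -0.702, 0.003]
wrist_force: [0.6, 0.3, 0.4]
width: 0.499
```

>>> apply_moves([
  [[38, -4, 15], [0, 0, -0.03], 0.5],
  [[38, -3, 15], [0, 0, -0.03], 0.5],
  [[38, -2, 15], [0, 0, -0.02], 0.5],
  [[30, 0, 15], [0, 0, 0], 0.5],
  [[0, 0, 0], [0, 0, 0], 0.5],
])

```text
time: 3.83
ee_pos: [565.6, -256.5, 188.6]
tool_rot: [-0.006, 0.743, -0.669, 0.006]
wrist_force: [-0.4, 0.8, -0.9]
width: 0.496
```

```bash
sed -i 's/^G=.*/G=np.array([544.,120.5,-0.166])/' h.py; python3 - <<'E'
from h import *
plan([565.5,-262,200],-np.pi/2+.067)
st=robot.read_state(); im=cams.grab_frame('wrist'); cv2.imwrite('pics/d_wrist.png',im[:,:,::-1])
np.save('st_d.npy',st,allow_pickle=True)
for d in cams.outline_of('bar','wrist'):
    m=d['pixels'].astype(np.uint8)
    rc=cv2.minAreaRect(np.argwhere(m)[:,::-1].astype(np.float32)); b=cv2.boxPoints(rc)
    print(d['conf'],np.round(d['uv']),b.round().tolist(),back('wrist',b,8,st)[:,:2].round(1).tolist())
E
```

```text
now [ 565.6 -256.5  188.6] psi -1.467 tilt [0.0162 0.0005] t 3.83 q [-0.56  0.39  0.06  1.22  0.01 -2.24] F [-0.4  0.8 -0.9] T [-0.005  0.053  0.011] w 0.496
rows 1 d [-0.1 -5.5 11.4] rv [-0.016 -0.001  0.037]
[5.4, 0.5, -11.4] [-0.0162, -0.0008, 0.0371]
0.9 [313. 229.] [[300.0, 307.0], [305.0, 154.0], [325.0, 154.0], [320.0, 307.0]] [[568.0, -157.0], [577.8, -306.5], [560.9, -307.7], [548.4, -158.5]]
0.67 [455. 168.] [[410.0, 102.0], [434.0, 91.0], [503.0, 241.0], [479.0, 252.0]] [[496.4, -356.6], [478.8, -366.8], [387.4, -247.0], [406.5, -233.8]]
```

View pics/d_wrist.png

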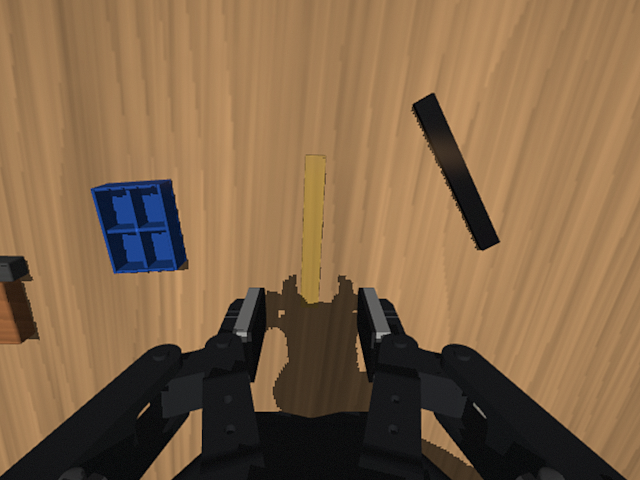

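```bash
python3 -c "
from h import *
plan([567.4,-283,70],-np.pi/2+.072)"
```

```text
now [ 565.8 -253.2  191.2] psi -1.465 tilt [0.018  0.0008] t 3.93 q [-0.56  0.39  0.06  1.22  0.01 -2.24] F [-0.4  0.8  0.1] T [0.015 0.005 0.031] w 0.499
rows 4 d [   1.6  -29.8 -121.2] rv [-0.018 -0.001  0.034]
[7.4, 0.9, 30.3] [-0.0045, -0.0002, 0.0084]
[7.4, 0.7, 30.3] [-0.0045, -0.0002, 0.0084]
[7.4, 0.5, 30.3] [-0.0045, -0.0002, 0.0084]
[7.5, 0.3, 30.3] [-0.0045, -0.0002, 0.0084]
```

>>> apply_moves([
  [[7, 1, 30], [-0.005, 0, 0.009], 0.45],
  [[7, 1, 30], [-0.005, 0, 0.009], 0.45],
  [[7, 0, 30], [-0.005, 0, 0.009], 0.45],
  [[8, 0, 30], [-0.005, 0, 0.009], 0.45],
  [[0, 0, 0], [0, 0, 0], 0.45],
])

```text
time: 4.35
ee_pos: [571.6, -274.5, 76.4]
tool_rot: [-0.001, 0.734, -0.679, 0.006]
wrist_force: [-0.6, 0.5, 0.2]
width: 0.454
```

```bash
python3 - <<'E'
from h import *
plan([567.4,-283,24],-np.pi/2+.072)
st=robot.read_state(); im=cams.grab_frame('wrist'); cv2.imwrite('pics/e_wrist.png',im[:,:,::-1])
m=cv2.inRange(cv2.cvtColor(im,cv2.COLOR_RGB2HSV),(17,140,60),(30,255,255))
n,l,s,c=cv2.connectedComponentsWithStats(m); k=1+s[1:,4].argmax(); m=l==k
for r in range(s[k,1]+3,s[k,1]+s[k,3],20):
    x=np.where(m[r])[0]; e=back('wrist',[(x[0],r),(x[-1]+1,r)],8,st)[:,:2]; print(r,e.mean(0).round(1),abs(e[0]-e[1])[0].round(1))
print('top end',back('wrist',[(310,s[k,1])],8,st).round(1), 'expect rear end -307')
E
```

```text
now [ 571.6 -274.5   76.4] psi -1.493 tilt [ 0.0091 -0.0066] t 4.35 q [-0.58  0.49 -0.09  0.98 -0.   -2.23] F [-0.6  0.5  0.2] T [ 0.056  0.049 -0.026] w 0.454
rows 2 d [ -4.2  -8.5 -52.4] rv [-0.009 -0.007  0.006]
[3.9, 2.6, 26.2] [-0.0043, -0.0036, 0.0028]
[4.0, 2.5, 26.2] [-0.0043, -0.0036, 0.0028]
210 [ 568.9 -306.3] 17.6
230 [ 568.2 -294.3] 17.3
250 [ 567.4 -281.9] 17.1
270 [ 566.6 -269. ] 18.0
290 [ 565.8 -255.6] 17.8
310 [ 565.  -241.6] 17.5
330 [ 563.8 -227. ] 17.9
350 [ 562.8 -211.8] 17.6
370 [ 561.8 -195.9] 17.4
390 [ 560.5 -179.2] 17.8
410 [ 559.4 -161.8] 17.5
top end [[ 574.4 -307.6    8. ]] expect rear end -307
```

View pics/e_wrist.png

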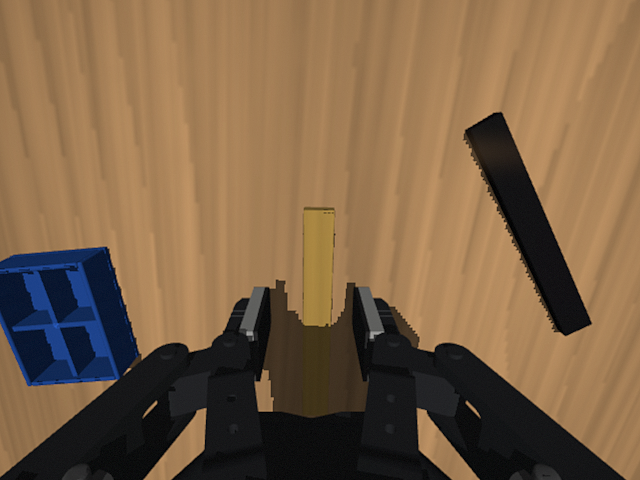

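>>> apply_moves([
  [[4, 3, 26], [-0.004, -0.004, 0.003], 0.45],
  [[4, 2, 20], [-0.004, -0.004, 0.003], 0.45],
  [[0, 0, 0], [0, 0, 0], 0.45],
  [[0, 0, 0], [0, 0, 0], 0.45],
])

```text
time: 4.73
ee_pos: [573.2, -278.7, 43.7]
tool_rot: [-0.003, 0.735, -0.678, 0.007]
wrist_force: [-0.3, -1.3, 1.1]
width: 0.453
```

```bash
python3 - <<'E'
from h import *
plan([567.5,-283,24],-np.pi/2+.067)
import numpy as np
robot.read_state(); cams.grab_frame('top')
plan([567.5,-283,24],-np.pi/2+.067)
E
```

```text
now [ 573.2 -278.7   43.7] psi -1.491 tilt [ 0.0137 -0.0055] t 4.73 q [-0.59  0.52 -0.13  0.91  0.   -2.24] F [-0.3 -1.3  1.1] T [-0.025 -0.013 -0.026] w 0.453
rows 1 d [ -5.7  -4.3 -19.7] rv [-0.013 -0.006  0.013]
[3.7, 6.3, 19.7] [-0.0132, -0.0065, 0.013]
now [ 573.4 -278.7   44. ] psi -1.491 tilt [ 0.0142 -0.0058] t 4.78 q [-0.59  0.52 -0.13  0.91  0.   -2.24] F [-0.3  0.6  0.1] T [ 0.001 -0.008 -0.045] w 0.451
rows 1 d [ -5.9  -4.3 -20. ] rv [-0.014 -0.007  0.013]
[3.6, 6.5, 20.0] [-0.0138, -0.0069, 0.0131]
```

>>> apply_moves([
  [[4, 7, 12], [-0.014, -0.007, 0.013], 0.45],
])

```text
time: 4.87
ee_pos: [569.0, -283.0, 36.0]
tool_rot: [-0.001, 0.731, -0.682, 0.003]
wrist_force: [0.1, -0.5, -0.2]
width: 0.454
```

```bash
python3 - <<'E'
from h import *
plan([567.5,-283,24],-np.pi/2+.067)
E
```

```text
now [ 569. -283.   36.] psi -1.502 tilt [ 0.0051 -0.003 ] t 4.87 q [-0.59  0.53 -0.13  0.9   0.   -2.23] F [ 0.1 -0.5 -0.2] T [-0.021 -0.015  0.003] w 0.454
rows 1 d [ -1.5   0.  -12. ] rv [-0.005 -0.003  0.002]
[-0.2, 1.6, 12.0] [-0.0049, -0.0034, 0.002]
```

>>> apply_moves([
  [[0, 2, 10], [-0.005, -0.003, 0.002], 0.45],
])

```text
time: 4.95
ee_pos: [567.2, -283.7, 27.1]
tool_rot: [0.0, 0.73, -0.683, 0.001]
wrist_force: [0.6, 0.4, 0.8]
width: 0.448
```

```bash
python3 - <<'E'
from h import *
plan([567.5,-283,24],-np.pi/2+.067)
E
```

```text
now [ 567.2 -283.7   27.1] psi -1.505 tilt [ 0.0008 -0.0017] t 4.95 q [-0.6   0.54 -0.14  0.89 -0.   -2.23] F [0.6 0.4 0.8] T [ 0.028  0.014 -0.031] w 0.448
rows 1 d [ 0.3  0.7 -3.1] rv [-0.001 -0.002 -0.001]
[-0.7, -0.3, 3.1] [-0.0007, -0.0017, -0.0007]
```

>>> apply_moves([
  [[0, 0, 4], [0, -0.002, 0], 0.4],
], force=60)

```text
time: 5.03
ee_pos: [566.9, -283.6, 22.8]
tool_rot: [-0.0, 0.73, -0.683, 0.0]
wrist_force: [0.4, -0.2, 0.1]
width: 0.404
```

```bash
python3 - <<'E'
from h import *
plan([567.5,-283,24],-np.pi/2+.067)
E
```

```text
now [ 566.9 -283.6   22.8] psi -1.505 tilt [0.0004 0.0004] t 5.03 q [-0.6   0.54 -0.15  0.88  0.   -2.23] F [ 0.4 -0.2  0.1] T [0.059 0.022 0.077] w 0.404
rows 1 d [0.6 0.6 1.2] rv [-0.     0.    -0.001]
[-0.6, -0.6, -1.2] [-0.0005, 0.0004, -0.001]
```

>>> apply_moves([
  [[0, 0, -1], [0, 0, 0], 0.3],
  [[0, 0, 0], [0, 0, 0], 0.0],
  [[0, 0, 0], [0, 0, 0], 0.0],
  [[0, 0, 0], [0, 0, 0], 0.0],
  [[0, 0, 0], [0, 0, 0], 0.0],
])

```text
time: 5.45
ee_pos: [566.9, -283.8, 23.9]
tool_rot: [-0.001, 0.73, -0.684, -0.0]
wrist_force: [-0.1, 0.1, -2.5]
width: 0.187
```

```bash
python3 - <<'E'
from h import *
plan([567.5,-283,24],-np.pi/2+.067)
E
```

```text
now [ 566.9 -283.8   23.9] psi -1.506 tilt [0.0005 0.0013] t 5.45 q [-0.6   0.54 -0.14  0.88  0.   -2.23] F [-0.1  0.1 -2.5] T [-0.01  -0.073 -0.092] w 0.187
rows 1 d [0.6 0.8 0.1] rv [-0.001  0.001 -0.002]
[-0.7, -0.6, -0.1] [-0.0006, 0.0013, -0.0018]
```

>>> apply_moves([
  [[0, 0, -15], [0, 0, 0], 0],
  [[0, 0, -25], [0, 0, 0], 0],
  [[0, 0, -25], [0, 0, 0], 0],
])

```text
time: 5.7
ee_pos: [563.9, -282.1, 84.3]
tool_rot: [0.001, 0.73, -0.684, -0.006]
wrist_force: [0.9, -0.5, -2.9]
width: 0.18
```

```bash
python3 - <<'E'
from h import *
plan(gw(0,-190,85),-np.pi/2-.166,show=10)
E
```

```text
now [ 563.9 -282.1   84.3] psi -1.506 tilt [-0.0097  0.0076] t 5.7 q [-0.6   0.49 -0.06  1.03  0.   -2.23] F [ 0.9 -0.5 -2.9] T [-0.11  -0.034  0.046] w 0.18
rows 7 d [-51.3 215.2   0.7] rv [0.01  0.007 0.231]
[-31.2, 5.3, 0.2] [0.0014, 0.001, 0.033]
[-31.0, 6.3, 0.2] [0.0014, 0.001, 0.033]
[-30.7, 7.4, 0.1] [0.0014, 0.001, 0.033]
[-30.5, 8.4, 0.1] [0.0014, 0.001, 0.033]
[-30.2, 9.4, 0.0] [0.0014, 0.001, 0.033]
[-29.9, 10.4, -0.0] [0.0014, 0.001, 0.033]
[-29.5, 11.3, -0.1] [0.0014, 0.001, 0.033]
```

>>> apply_moves([
  [[-25, 4, 0], [0.002, 0.001, 0.033], 0],
  [[-25, 5, 0], [0.002, 0.001, 0.033], 0],
  [[-25, 6, 0], [0.002, 0.001, 0.033], 0],
  [[-25, 7, 0], [0.002, 0.001, 0.033], 0],
  [[-25, 8, 0], [0.001, 0.001, 0.033], 0],
])

```text
time: 6.12
ee_pos: [536.3, -159.8, 89.5]
tool_rot: [0.001, -0.666, 0.746, -0.004]
wrist_force: [0.9, 0.1, -1.5]
width: 0.186
```

```bash
python3 - <<'E'
from h import *
plan(gw(0,-190,75),-np.pi/2-.166,show=10)
E
```

```text
now [ 536.3 -159.8   89.5] psi -1.683 tilt [ 0.0075 -0.0049] t 6.12 q [-0.44  0.37 -0.26  0.94 -0.   -1.9 ] F [ 0.9  0.1 -1.5] T [-0.001 -0.001 -0.008] w 0.186
rows 3 d [-23.7  92.9 -14.5] rv [-0.008 -0.004  0.053]
[-29.9, 11.4, 4.6] [-0.0027, -0.0013, 0.0178]
[-29.7, 11.9, 4.7] [-0.0027, -0.0013, 0.0178]
[-29.5, 12.4, 4.8] [-0.0027, -0.0013, 0.0178]
```

>>> apply_moves([
  [[-30, 12, 5], [-0.003, -0.001, 0.018], 0],
  [[-28, 12, 5], [-0.003, -0.001, 0.018], 0],
  [[-15, 8, 4], [-0.003, -0.001, 0.01], 0],
  [[0, 0, 0], [0, 0, 0], 0],
])

```text
time: 6.45
ee_pos: [510.2, -76.2, 74.8]
tool_rot: [-0.001, -0.648, 0.762, 0.001]
wrist_force: [0.1, 1.1, -1.2]
width: 0.187
```

```bash
python3 - <<'E'
from h import *
plan(gw(0,-190,60),-np.pi/2-.166,show=10)
for n in('scene','top'):
    im=cams.grab_frame(n); 
    c=im[190:290,240:430] if n=='scene' else im[195:295,185:375]
    cv2.imwrite(f'pics/f_{n}.png',cv2.resize(c,None,fx=4,fy=4,interpolation=2)[:,:,::-1])
plan(gw(0,-190,60),-np.pi/2-.166,show=10)
E
```

```text
now [510.2 -76.2  74.8] psi -1.732 tilt [-0.0027  0.0001] t 6.45 q [-0.31  0.32 -0.37  0.88 -0.   -1.72] F [ 0.1  1.1 -1.2] T [-0.072  0.055  0.   ] w 0.187
rows 1 d [  2.4   9.3 -14.8] rv [ 0.003 -0.     0.005]
[-9.6, -0.9, 14.8] [0.0026, -0.0004, 0.005]
now [511.9 -78.6  75.5] psi -1.732 tilt [-0.0004 -0.0014] t 6.55 q [-0.31  0.32 -0.37  0.88 -0.   -1.72] F [ 0.3  0.3 -1.8] T [-0.094 -0.028  0.03 ] w 0.185
rows 1 d [  0.7  11.7 -15.5] rv [ 0.    -0.001  0.005]
[-11.7, 1.2, 15.5] [0.0002, -0.0015, 0.0048]
```

View pics/f_scene.png

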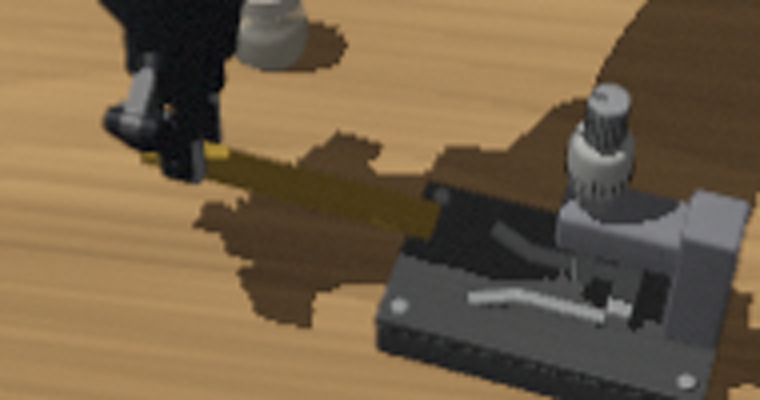

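View pics/f_top.png

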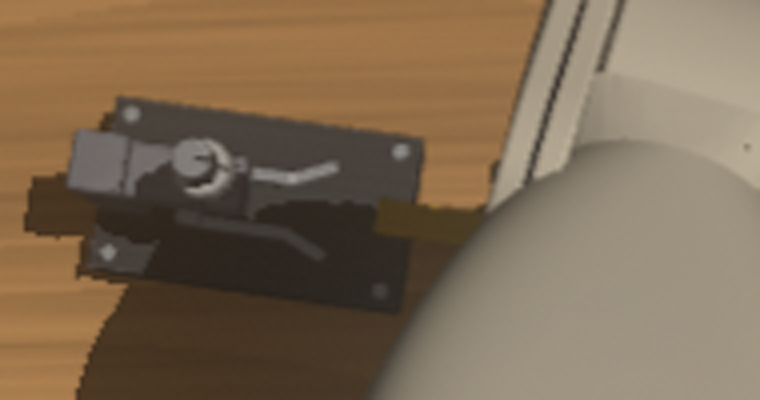

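```bash
python3 - <<'E'
from h import *
p=back('top',np.array([[377,200],[377,234]])/4+[185,195],60)
g=back('top',np.array([[290,180],[287,236]])/4+[185,195],35)
c,s=np.cos(G[2]),np.sin(G[2]);Rm=np.array([[c,s],[-s,c]])
print((p[:,:2]-G[:2])@Rm.T,(g[:,:2]-G[:2])@Rm.T)
st=robot.read_state(); print(Rm@(st['ee_pos'][:2]-G[:2]))
E
```

```text
[[  6.74940189 -76.33638839]
 [ -9.98890504 -78.8407694 ]] [[ 13.76573017 -28.71864134]
 [-14.71992285 -31.61501016]]
[   1.27496418 -201.68345916]
```

>>> apply_moves([
  [[-13, 1, 9], [0, -0.001, 0.005], 0],
  [[-10, 0, 8], [0, 0, 0], 0],
  [[0, 0, 0], [0, 0, 0], 0],
])

```text
time: 6.8
ee_pos: [517.1, -58.2, 58.8]
tool_rot: [0.0, -0.645, 0.764, -0.002]
wrist_force: [-0.1, -0.4, -2.4]
width: 0.184
```

```bash
cat >> h.py <<'E'
def loc():
    st=robot.read_state(); c,s=np.cos(G[2]),np.sin(G[2]);Rm=np.array([[c,s],[-s,c]])
    print('local',np.round(Rm@(st['ee_pos'][:2]-G[:2]),1),'Floc',np.round(Rm@st['wrist_force'][:2],1))
E
python3 - <<'E'
from h import *
loc()
plan(gw(0,-170,57),-np.pi/2-.166,show=10)
E
```

```text
local [   3.  -180.7] Floc [ 0.  -0.4]
now [517.1 -58.2  58.8] psi -1.739 tilt [ 0.0032 -0.0026] t 6.8 q [-0.27  0.34 -0.39  0.83 -0.   -1.68] F [-0.1 -0.4 -2.4] T [-0.085  0.031 -0.027] w 0.184
rows 1 d [-1.2 11.  -1.8] rv [-0.004 -0.002 -0.002]
[-10.6, 3.0, 1.7] [-0.0036, -0.0021, -0.0023]
```

>>> apply_moves([
  [[-10, 3, 1], [-0.004, -0.002, -0.002], 0],
])

```text
time: 6.88
ee_pos: [516.6, -49.2, 57.8]
tool_rot: [-0.0, -0.646, 0.764, -0.0]
wrist_force: [-0.3, -0.6, -1.3]
width: 0.186
```

```bash
python3 - <<'E'
from h import *
loc()
plan(gw(0,-170,57),-np.pi/2-.166,show=10)
for n in('scene','top'):
    im=cams.grab_frame(n); 
    c=im[190:290,240:430] if n=='scene' else im[195:295,185:375]
    cv2.imwrite(f'pics/g_{n}.png',cv2.resize(c,None,fx=4,fy=4,interpolation=2)[:,:,::-1])
loc();plan(gw(0,-170,57),-np.pi/2-.166,show=10)
E
```

```text
local [   1.  -171.8] Floc [-0.2 -0.6]
now [516.6 -49.2  57.8] psi -1.738 tilt [ 0.0001 -0.001 ] t 6.88 q [-0.26  0.34 -0.39  0.83 -0.   -1.66] F [-0.3 -0.6 -1.3] T [-0.096 -0.018  0.032] w 0.186
rows 1 d [-0.7  2.  -0.8] rv [-0.    -0.001 -0.001]
[-1.8, 1.0, 0.8] [-0.0003, -0.001, -0.0013]
local [  -0.2 -170.2] Floc [0.5 0.8]
now [515.7 -47.3  57.5] psi -1.737 tilt [-0.0015  0.0005] t 6.98 q [-0.25  0.34 -0.39  0.84  0.   -1.66] F [ 0.6  0.7 -2.2] T [-0.101  0.027 -0.03 ] w 0.185
rows 1 d [ 0.2  0.2 -0.5] rv [0.002 0.    0.   ]
[-0.2, -0.2, 0.5] [0.0015, 0.0003, 0.0001]
```

View pics/g_scene.png

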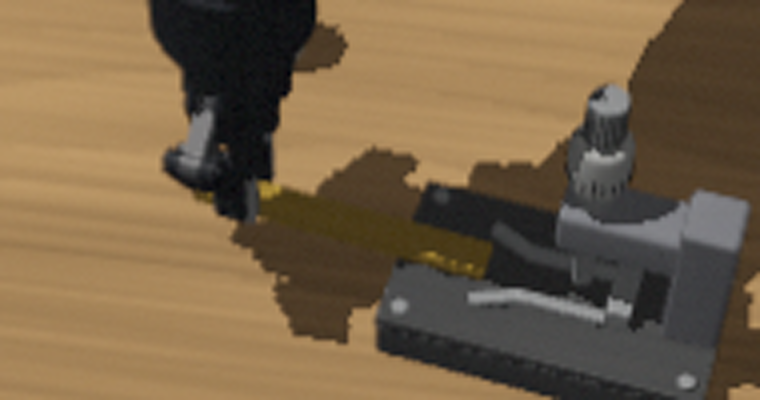

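View pics/g_top.png

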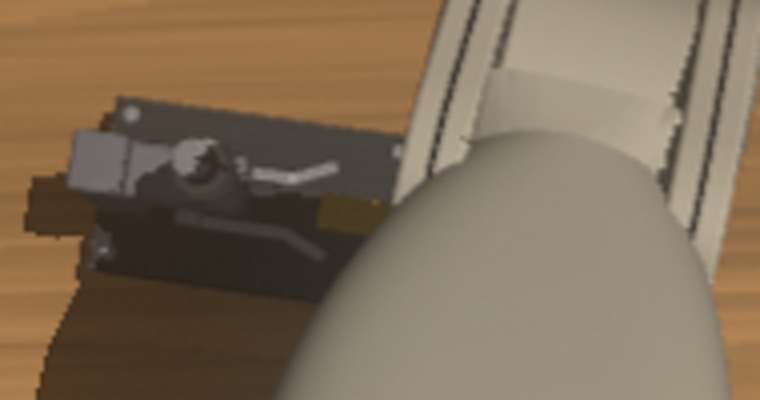

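>>> apply_moves([
  [[-2, 0, 2.5], [0, 0, 0], 0],
])

```text
time: 7.07
ee_pos: [516.4, -45.7, 55.4]
tool_rot: [-0.0, -0.646, 0.763, 0.0]
wrist_force: [-0.6, -0.4, -2.1]
width: 0.184
```

>>> apply_moves([
  [[-6, 0, 0.5], [0, 0, 0], 0],
])

```text
time: 7.15
ee_pos: [517.4, -40.2, 54.8]
tool_rot: [-0.0, -0.646, 0.763, 0.0]
wrist_force: [0.5, -0.3, -2.1]
width: 0.185
```

```bash
python3 - <<'E'
from h import *
loc()
plan(gw(0,-155,54.5),-np.pi/2-.166,show=10)
E
```

```text
local [   0.3 -162.9] Floc [ 0.5 -0.2]
now [517.4 -40.2  54.8] psi -1.737 tilt [-0.0008 -0.0002] t 7.15 q [-0.24  0.35 -0.4   0.83 -0.   -1.64] F [ 0.5 -0.3 -2.1] T [-0.127  0.037 -0.01 ] w 0.185
rows 1 d [ 1.   7.8 -0.3] rv [ 0.001 -0.    -0.001]
[-7.9, 0.4, 0.3] [0.0008, -0.0003, -0.0006]
```

>>> apply_moves([
  [[-8, 0.4, 0.2], [0, 0, 0], 0],
])

```text
time: 7.23
ee_pos: [518.6, -32.3, 54.6]
tool_rot: [-0.0, -0.645, 0.764, 0.0]
wrist_force: [-0.1, -0.1, -2.2]
width: 0.186
```

>>> apply_moves([
  [[-6, 0, 0], [0, 0, 0], 0],
])

```text
time: 7.32
ee_pos: [519.7, -25.8, 54.7]
tool_rot: [-0.0, -0.645, 0.764, 0.0]
wrist_force: [-0.1, 0.2, -1.1]
width: 0.187
```

```bash
python3 - <<'E'
from h import *
loc()
plan(gw(0,-140,54.5),-np.pi/2-.166,show=10)
E
```

```text
local [   0.2 -148.3] Floc [-0.1  0.2]
now [519.7 -25.8  54.7] psi -1.739 tilt [-0.0004 -0.0003] t 7.32 q [-0.21  0.35 -0.39  0.83 -0.   -1.61] F [-0.1  0.2 -1.1] T [-0.078 -0.003  0.028] w 0.187
rows 1 d [ 1.1  8.2 -0.2] rv [ 0.    -0.    -0.002]
[-8.3, 0.2, 0.2] [0.0004, -0.0003, -0.0019]
```

>>> apply_moves([
  [[-6, 0.2, 0], [0, 0, -0.002], 0],
])

```text
time: 7.4
ee_pos: [520.8, -19.2, 54.8]
tool_rot: [-0.0, -0.646, 0.763, -0.0]
wrist_force: [1.0, -0.1, -2.1]
width: 0.183
```

>>> apply_moves([
  [[-6, 0, 0], [0, 0, 0], 0],
])

```text
time: 7.48
ee_pos: [521.8, -12.5, 54.9]
tool_rot: [-0.0, -0.646, 0.763, -0.0]
wrist_force: [0.4, 0.6, -2.0]
width: 0.184
```

>>> apply_moves([
  [[-6, 0, 0], [0, 0, 0], 0],
])

```text
time: 7.57
ee_pos: [523.0, -5.8, 55.0]
tool_rot: [-0.0, -0.646, 0.763, -0.0]
wrist_force: [0.6, -0.6, -1.8]
width: 0.183
```

```bash
python3 - <<'E'
from h import *
loc()
plan(gw(0,-120,54.5),-np.pi/2-.166,show=10)
E
```

```text
local [ 1.00e-01 -1.28e+02] Floc [ 0.6 -0.5]
now [523.   -5.8  55. ] psi -1.736 tilt [ 0.0001 -0.0004] t 7.57 q [-0.17  0.35 -0.39  0.83 -0.   -1.58] F [ 0.6 -0.6 -1.8] T [-0.05   0.006 -0.033] w 0.183
rows 1 d [ 1.2  7.9 -0.5] rv [-0.    -0.     0.001]
[-8.0, 0.1, 0.5] [-0.0002, -0.0003, 0.0007]
```

>>> apply_moves([
  [[-5, 0, 0.2], [0, 0, 0], 0],
])

```text
time: 7.65
ee_pos: [524.0, -0.0, 54.9]
tool_rot: [0.0, -0.646, 0.763, -0.0]
wrist_force: [-0.2, 0.1, -1.8]
width: 0.182
```

>>> apply_moves([
  [[-4, 0, 0.2], [0, 0, 0], 0],
])

```text
time: 7.73
ee_pos: [524.7, 4.8, 54.7]
tool_rot: [0.0, -0.647, 0.763, -0.0]
wrist_force: [0.0, -0.6, -2.2]
width: 0.185
```

```bash
python3 - <<'E'
from h import *
loc()
plan(gw(0,-110,54.3),-np.pi/2-.166,show=10)
im=cams.grab_frame('scene'); c=im[200:300,300:430]
cv2.imwrite('pics/h_scene.png',cv2.resize(c,None,fx=5,fy=5,interpolation=2)[:,:,::-1])
loc()
E
```

```text
local [ 1.000e-01 -1.173e+02] Floc [ 0.1 -0.6]
now [524.7   4.8  54.7] psi -1.735 tilt [ 0.0004 -0.0003] t 7.73 q [-0.15  0.36 -0.38  0.83 -0.   -1.56] F [ 0.  -0.6 -2.2] T [-0.136  0.005 -0.003] w 0.185
rows 1 d [ 1.1  7.2 -0.4] rv [-0.    -0.     0.002]
[-7.3, 0.1, 0.4] [-0.0005, -0.0002, 0.0017]
local [   0.  -116.8] Floc [-0.3  0.3]
```

View pics/h_scene.png

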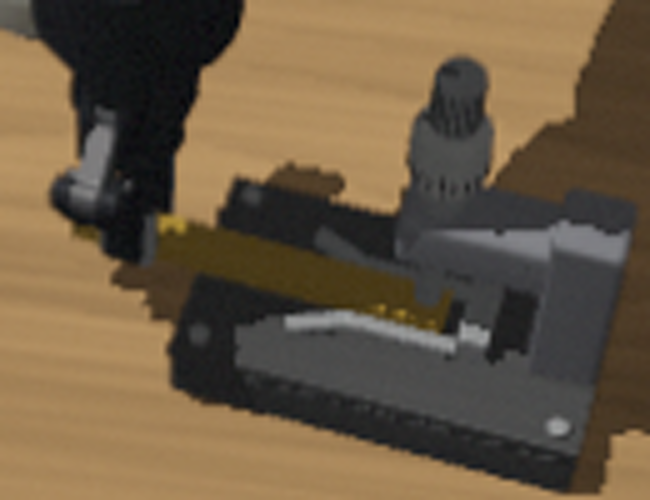

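>>> apply_moves([
  [[-3, 0, 0.3], [0, 0, 0.001], 0],
])

```text
time: 7.87
ee_pos: [525.3, 8.5, 54.4]
tool_rot: [0.0, -0.647, 0.763, -0.0]
wrist_force: [0.0, 0.2, -0.3]
width: 0.189
```

>>> apply_moves([
  [[-2, 0, 0.2], [0, 0, 0], 0],
])

```text
time: 7.95
ee_pos: [525.7, 10.8, 54.2]
tool_rot: [0.0, -0.647, 0.763, -0.0]
wrist_force: [-0.6, 0.1, -1.8]
width: 0.191
```

>>> apply_moves([
  [[-1, 0, 0], [0, 0, 0], 0],
])

```text
time: 8.03
ee_pos: [525.8, 11.4, 54.1]
tool_rot: [-0.0, -0.646, 0.763, -0.001]
wrist_force: [-1.2, -8.9, -1.2]
width: 0.184
```

```bash
python3 - <<'E'
from h import *
loc()
plan(gw(0,-110,54.3),-np.pi/2-.166,show=10)
E
```

```text
local [ 1.000e-01 -1.106e+02] Floc [ 0.3 -9. ]
now [525.8  11.4  54.1] psi -1.736 tilt [ 0.0002 -0.0018] t 8.03 q [-0.14  0.36 -0.38  0.83 -0.   -1.54] F [-1.2 -8.9 -1.2] T [-1.736  0.288 -0.002] w 0.184
rows 1 d [0.  0.6 0.2] rv [-0.001 -0.002  0.001]
[-0.6, 0.1, -0.2] [-0.0005, -0.0017, 0.0011]
```

>>> apply_moves([
  [[0, 0, 0.5], [0, 0, 0], 0],
])

```text
time: 8.12
ee_pos: [525.8, 11.2, 53.7]
tool_rot: [-0.001, -0.646, 0.763, -0.001]
wrist_force: [-0.3, -0.3, -0.8]
width: 0.185
```

```bash
python3 - <<'E'
from h import *
loc()
plan(gw(0,-110,54.3),-np.pi/2-.166,show=10)
E
```

```text
local [ 1.000e-01 -1.108e+02] Floc [-0.3 -0.4]
now [525.8  11.2  53.7] psi -1.736 tilt [ 0.0002 -0.0024] t 8.12 q [-0.14  0.36 -0.38  0.83 -0.   -1.54] F [-0.3 -0.3 -0.8] T [0.017 0.049 0.078] w 0.185
rows 1 d [0.  0.8 0.6] rv [-0.001 -0.002  0.001]
[-0.8, 0.1, -0.6] [-0.0006, -0.0023, 0.001]
```

>>> apply_moves([
  [[0, 0, 0.4], [0, 0, 0], 0],
])

```text
time: 8.2
ee_pos: [525.9, 11.2, 53.5]
tool_rot: [-0.001, -0.646, 0.763, -0.001]
wrist_force: [-2.2, 0.5, 3.9]
width: 0.185
```

>>> apply_moves([
  [[-0.4, 0, 0.4], [0, 0, 0], 0],
])

```text
time: 8.28
ee_pos: [525.8, 11.3, 53.4]
tool_rot: [-0.001, -0.646, 0.763, -0.001]
wrist_force: [-3.5, -4.0, 6.8]
width: 0.186
```

>>> apply_moves([
  [[0, 0, 0], [0, 0, 0], 0.25],
  [[0, 0, 0], [0, 0, 0], 0.35],
  [[0, 0, 0], [0, 0, 0], 0.45],
])

```text
time: 8.53
ee_pos: [526.2, 11.2, 53.7]
tool_rot: [0.0, -0.646, 0.763, -0.001]
wrist_force: [-0.4, 0.2, 0.1]
width: 0.452
```

```bash
python3 - <<'E'
from h import *
loc()
plan(gw(0,-165,56),-np.pi/2-.166,show=10)
st=robot.read_state(); im=cams.grab_frame('wrist'); cv2.imwrite('pics/i_w.png',im[:,:,::-1])
E
```

```text
local [   0.5 -110.8] Floc [-0.5  0.1]
now [526.2  11.2  53.7] psi -1.737 tilt [ 0.0017 -0.0019] t 8.53 q [-0.14  0.36 -0.38  0.83 -0.   -1.54] F [-0.4  0.2  0.1] T [-0.009  0.018  0.014] w 0.452
rows 2 d [ -9.5 -53.4   2.3] rv [-0.002 -0.002 -0.   ]
[27.1, 0.3, -1.1] [-0.001, -0.0008, -0.0]
[27.1, 0.3, -1.1] [-0.001, -0.0008, -0.0]
```

View pics/i_w.png

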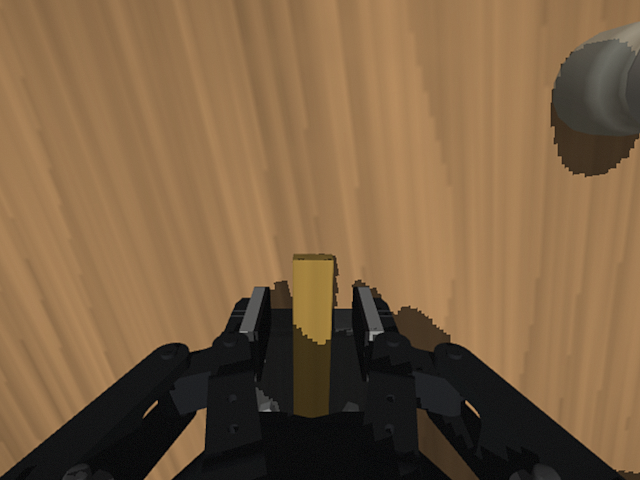

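>>> apply_moves([
  [[20, 0, 0], [0, 0, 0], 0.45],
  [[28, 0, -1], [0, 0, 0], 0.45],
  [[8, 0, 0], [0, 0, 0], 0.1],
  [[0, 0, 0], [0, 0, 0], 0],
  [[0, 0, 0], [0, 0, 0], 0],
], force=30)

```text
time: 9.0
ee_pos: [517.3, -44.9, 54.7]
tool_rot: [0.001, -0.647, 0.763, -0.001]
wrist_force: [0.3, -0.6, -0.6]
width: 0.027
```

```bash
python3 - <<'E'
from h import *
loc()
plan(gw(0,-150,52),-np.pi/2-.166,show=10)
E
```

```text
local [   1.  -167.6] Floc [ 0.4 -0.6]
now [517.3 -44.9  54.7] psi -1.736 tilt [ 0.0028 -0.0006] t 9.0 q [-0.25  0.35 -0.4   0.82  0.   -1.65] F [ 0.3 -0.6 -0.6] T [ 0.077 -0.005  0.003] w 0.027
rows 1 d [ 1.9 17.5 -2.7] rv [-0.003 -0.     0.001]
[-17.6, 1.0, 2.7] [-0.0028, -0.0002, 0.0012]
```

>>> apply_moves([
  [[-9, 0.5, 2], [-0.003, 0, 0], 0],
  [[-7, 0.5, 1], [0, 0, 0], 0],
])

```text
time: 9.17
ee_pos: [519.3, -28.2, 51.7]
tool_rot: [0.0, -0.646, 0.764, 0.0]
wrist_force: [-0.4, -0.8, -0.2]
width: 0.002
```

>>> apply_moves([
  [[-2, 0, 0], [0, 0, 0], 0],
])

```text
time: 9.25
ee_pos: [519.6, -24.4, 51.4]
tool_rot: [0.0, -0.646, 0.763, 0.0]
wrist_force: [0.4, 0.7, -0.5]
width: -0.002
```

>>> apply_moves([
  [[-1, 0, 0], [0, 0, 0], 0],
])

```text
time: 9.33
ee_pos: [519.8, -23.1, 51.3]
tool_rot: [-0.001, -0.647, 0.763, -0.001]
wrist_force: [-3.6, -18.1, 3.1]
width: -0.001
```

```bash
python3 - <<'E'
from h import *
loc()
plan(gw(0,-146,52),-np.pi/2-.166,show=10)
E
```

```text
local [-1.000e-01 -1.457e+02] Floc [ -0.5 -18.5]
now [519.8 -23.1  51.3] psi -1.735 tilt [-0.0009 -0.0024] t 9.33 q [-0.2   0.35 -0.4   0.82 -0.   -1.61] F [ -3.6 -18.1   3.1] T [-3.552  0.641 -0.048] w -0.001
rows 1 d [ 0.1 -0.4  0.7] rv [ 0.001 -0.002  0.001]
[0.3, -0.1, -0.7] [0.0005, -0.0025, 0.0014]
```

>>> apply_moves([
  [[8, 0, -0.5], [0, 0, 0], 0],
  [[15, 0, -10], [0, 0, 0], 0],
  [[0, 0, -38], [0, 0, -0.1], 0.3],
  [[0, 0, -40], [0, 0, -0.12], 0.5],
  [[0, 0, -40], [0, 0, -0.12], 0.5],
])

```text
time: 9.75
ee_pos: [512.0, -42.3, 175.6]
tool_rot: [0.005, 0.771, -0.637, -0.007]
wrist_force: [0.9, -0.4, -0.4]
width: 0.422
```

```bash
python3 - <<'E'
from h import *
loc()
plan([544.3,120.2,240],-.15,show=12)
E
```

```text
local [  -4.7 -165.8] Floc [ 0.9 -0.3]
now [512.  -42.3 175.6] psi -1.381 tilt [-0.0178  0.0018] t 9.75 q [-0.24  0.24 -0.2   1.14 -0.   -2.01] F [ 0.9 -0.4 -0.4] T [-0.015 -0.151 -0.004] w 0.422
rows 11 d [ 32.3 162.5  64.4] rv [ 0.012  0.015 -1.231]
[-14.0, -5.6, -5.9] [0.0011, 0.0014, -0.1119]
[-13.3, -7.1, -5.9] [0.0011, 0.0014, -0.1119]
[-12.4, -8.5, -5.9] [0.0011, 0.0014, -0.1119]
[-11.3, -9.9, -5.9] [0.0011, 0.0014, -0.1119]
[-10.2, -11.1, -5.9] [0.0011, 0.0014, -0.1119]
[-8.8, -12.2, -5.9] [0.0011, 0.0014, -0.1119]
[-7.4, -13.1, -5.9] [0.0011, 0.0014, -0.1119]
[-5.9, -13.8, -5.9] [0.0011, 0.0014, -0.1119]
[-4.3, -14.4, -5.9] [0.0011, 0.0014, -0.1119]
[-2.7, -14.8, -5.9] [0.0011, 0.0014, -0.1119]
[-1.0, -15.0, -5.9] [0.0011, 0.0014, -0.1119]
```

Rise first, then across.

>>> apply_moves([
  [[-10, -4, -25], [0.001, 0.001, -0.115], 0.45],
  [[-13, -7, -25], [0.001, 0.001, -0.115], 0.45],
  [[-12, -9, -15], [0.001, 0.001, -0.115], 0.45],
  [[-11, -10, 0], [0.001, 0.001, -0.115], 0.45],
  [[-10, -11, 0], [0.001, 0.001, -0.115], 0.45],
])

```text
time: 10.17
ee_pos: [528.2, 28.4, 253.9]
tool_rot: [-0.0, 0.926, -0.378, 0.002]
wrist_force: [1.2, -0.6, -0.4]
width: 0.446
```

>>> apply_moves([
  [[-9, -12, 0], [0.001, 0.001, -0.115], 0.45],
  [[-7, -13, 0], [0.001, 0.001, -0.115], 0.45],
  [[-6, -14, 0], [0.001, 0.001, -0.115], 0.45],
  [[-4, -14, 0], [0.001, 0.001, -0.115], 0.45],
  [[-2, -14, 0], [0.001, 0.001, -0.1], 0.45],
])

```text
time: 10.58
ee_pos: [538.5, 107.5, 255.5]
tool_rot: [-0.002, 0.996, -0.091, 0.006]
wrist_force: [0.4, 0.3, 0.1]
width: 0.45
```

```bash
python3 - <<'E'
from h import *
plan([544.3,120.2,240],-.15,show=12)
E
```

```text
now [538.5 107.5 255.5] psi -0.182 tilt [0.0131 0.0026] t 10.58 q [ 0.04  0.25  0.01  1.32  0.   -2.92] F [0.4 0.3 0.1] T [-0.009 -0.032 -0.006] w 0.45
rows 1 d [  5.8  12.7 -15.5] rv [-0.005 -0.012 -0.032]
[3.2, -13.4, 15.6] [-0.0048, -0.0125, -0.0317]
```

>>> apply_moves([
  [[3, -13, 10], [-0.005, -0.012, 0], 0.45],
])

```text
time: 10.67
ee_pos: [543.8, 121.3, 247.4]
tool_rot: [-0.0, 0.996, -0.087, 0.002]
wrist_force: [0.3, -0.3, 0.4]
width: 0.452
```

```bash
python3 - <<'E'
from h import *
plan([544.3,120.2,210],-.18,show=12)
st=robot.read_state(); im=cams.grab_frame('wrist'); cv2.imwrite('pics/j_w.png',im[:,:,::-1])
np.save('st_j.npy',st,allow_pickle=True)
for d in cams.spot_point('head','wrist')[:2]: print(d,back('wrist',d['uv'],157,st))
for d in cams.outline_of('head','wrist')[:1]: print(d['uv'],back('wrist',d['uv'],157,st))
print(proj('wrist',[[544.3,120.2,170],[544.3,120.2,144]],st))
plan([544.3,120.2,210],-.18,show=12)
E
```

```text
now [543.8 121.3 247.4] psi -0.174 tilt [0.0035 0.0006] t 10.67 q [ 0.07  0.27  0.02  1.32  0.   -2.9 ] F [ 0.3 -0.3  0.4] T [-0.033 -0.028  0.02 ] w 0.452
rows 2 d [  0.5  -1.1 -37.4] rv [-0.001 -0.003  0.006]
[0.3, 0.5, 18.7] [-0.0006, -0.0017, 0.0031]
[0.3, 0.5, 18.7] [-0.0006, -0.0017, 0.0031]
{'uv': [309.7, 244.5], 'conf': 0.69} [[546.45490032 123.29136664 157.        ]]
[310.8, 199.4] [[576.12956659 117.32916056 157.        ]]
[[315.08004283 254.26701995]
 [314.73002463 240.02548864]]
now [543.7 120.8 244.8] psi -0.18 tilt [-0.0013 -0.    ] t 10.82 q [ 0.07  0.27  0.02  1.32  0.   -2.89] F [-0.2 -0.5 -0.1] T [-0.023  0.001  0.023] w 0.447
rows 2 d [  0.6  -0.6 -34.8] rv [0.    0.001 0.   ]
[0.4, 0.3, 17.4] [0.0001, 0.0006, 0.0]
[0.4, 0.3, 17.4] [0.0001, 0.0006, 0.0]
```

View pics/j_w.png

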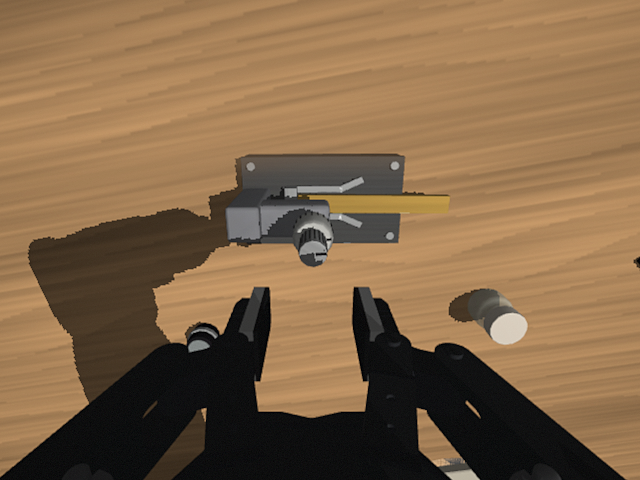

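```bash
python3 - <<'E'
from h import *
im=cv2.imread('pics/j_w.png')[185:285,270:400]
cv2.imwrite('pics/j_c.png',cv2.resize(im,None,fx=6,fy=6,interpolation=cv2.INTER_CUBIC))
E
```

```text
(no output)
```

View pics/j_c.png

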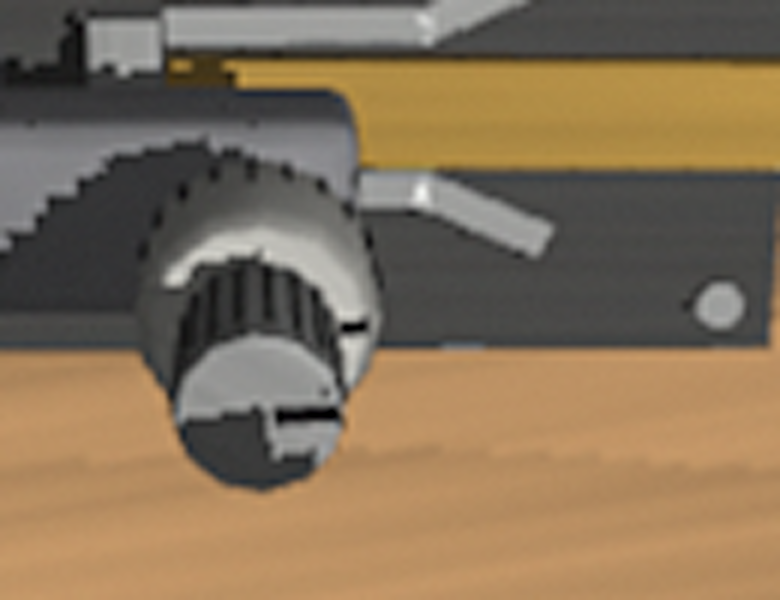

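>>> apply_moves([
  [[0.5, 0, 25], [0, 0.001, 0], 0.45],
  [[0.5, 0, 20], [0, 0, 0], 0.45],
])

```text
time: 10.98
ee_pos: [546.2, 120.7, 202.8]
tool_rot: [-0.0, 0.996, -0.09, 0.003]
wrist_force: [-0.3, -0.7, -1.7]
width: 0.446
```

```bash
python3 - <<'E'
from h import *
plan([544.3,120.6,173],-.18,show=12)
E
```

```text
now [546.2 120.7 202.8] psi -0.18 tilt [0.007  0.0003] t 10.98 q [ 0.07  0.29 -0.07  1.21 -0.   -2.89] F [-0.3 -0.7 -1.7] T [ 0.046 -0.01   0.004] w 0.446
rows 1 d [ -1.9  -0.1 -29.8] rv [-0.002 -0.007  0.   ]
[-2.0, 0.5, 29.8] [-0.0015, -0.0068, 0.0]
```

>>> apply_moves([
  [[-2, 0, 8], [0, -0.007, 0], 0.45],
])

```text
time: 11.07
ee_pos: [543.6, 120.6, 193.3]
tool_rot: [-0.001, 0.996, -0.09, -0.001]
wrist_force: [-0.2, 0.2, 0.2]
width: 0.449
```

```bash
python3 - <<'E'
from h import *
st=robot.read_state(); im=cams.grab_frame('wrist'); cv2.imwrite('pics/k_w.png',im[:,:,::-1])
plan([544.3,120.6,173],-.18,show=12)
print(proj('wrist',[[544.3,120.6,170],[544.3,120.6,144]],st))
E
```

```text
now [542.8 120.6 192.4] psi -0.181 tilt [-0.0043  0.0015] t 11.12 q [ 0.07  0.3  -0.08  1.2   0.   -2.89] F [-0.6  0.4 -2.2] T [-0.035  0.022 -0.023] w 0.453
rows 1 d [  1.5   0.  -19.4] rv [-0.001  0.004 -0.001]
[1.6, -0.3, 19.4] [-0.0007, 0.0045, -0.0007]
[[313.78990061 297.61755436]
 [313.51330753 273.52369591]]
```

View pics/k_w.png

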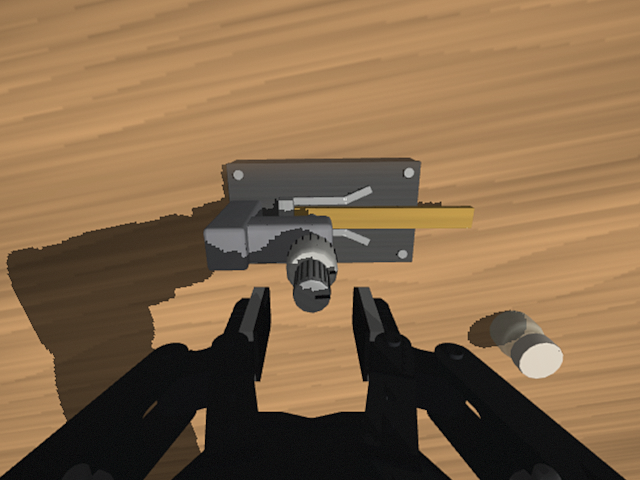

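>>> apply_moves([
  [[1.5, 0, 10], [0, 0.004, 0], 0.45],
])

```text
time: 11.2
ee_pos: [544.5, 120.0, 183.9]
tool_rot: [-0.001, 0.996, -0.091, 0.001]
wrist_force: [0.8, -0.4, 0.0]
width: 0.448
```

>>> apply_moves([
  [[0, 0, 7], [0, 0, 0], 0.4],
])

```text
time: 11.28
ee_pos: [544.3, 119.6, 176.8]
tool_rot: [-0.001, 0.996, -0.091, 0.0]
wrist_force: [0.5, 1.4, 0.4]
width: 0.4
```

```bash
python3 - <<'E'
from h import *
plan([544.3,120.6,171],-.18,show=12)
E
```

```text
now [544.3 119.6 176.8] psi -0.182 tilt [0.0008 0.001 ] t 11.28 q [ 0.07  0.3  -0.11  1.15  0.   -2.89] F [0.5 1.4 0.4] T [ 0.027  0.04  -0.025] w 0.4
rows 1 d [-0.   1.  -5.8] rv [-0.001 -0.001 -0.002]
[-0.2, -1.0, 5.8] [-0.0011, -0.0006, -0.002]
```

>>> apply_moves([
  [[0, -1, 5.5], [-0.001, 0, 0], 0.3],
], force=45)

```text
time: 11.37
ee_pos: [544.6, 120.2, 171.7]
tool_rot: [-0.0, 0.996, -0.091, 0.001]
wrist_force: [-0.0, 0.7, 0.4]
width: 0.304
```

>>> apply_moves([
  [[0, 0, 0], [0, 0, 0], 0.24],
  [[0, 0, 0], [0, 0, 0], 0.22],
])

```text
time: 11.53
ee_pos: [544.4, 119.9, 171.8]
tool_rot: [-0.0, 0.996, -0.092, 0.0]
wrist_force: [-0.9, 0.0, 0.7]
width: 0.216
```

```bash
python3 - <<'E'
from h import *
plan([544.3,120.6,171],-.18,show=12)
st=robot.read_state(); im=cams.grab_frame('wrist'); cv2.imwrite('pics/l_w.png',cv2.resize(im[200:420,200:440],None,fx=2.5,fy=2.5)[:,:,::-1])
E
```

```text
now [544.4 119.9 171.8] psi -0.183 tilt [0.0005 0.    ] t 11.53 q [ 0.07  0.31 -0.12  1.14  0.   -2.89] F [-0.9  0.   0.7] T [ 0.035 -0.014 -0.042] w 0.216
rows 1 d [-0.1  0.7 -0.8] rv [-0.    -0.    -0.003]
[-0.2, -0.6, 0.8] [-0.0001, -0.0005, -0.0035]
```

View pics/l_w.png

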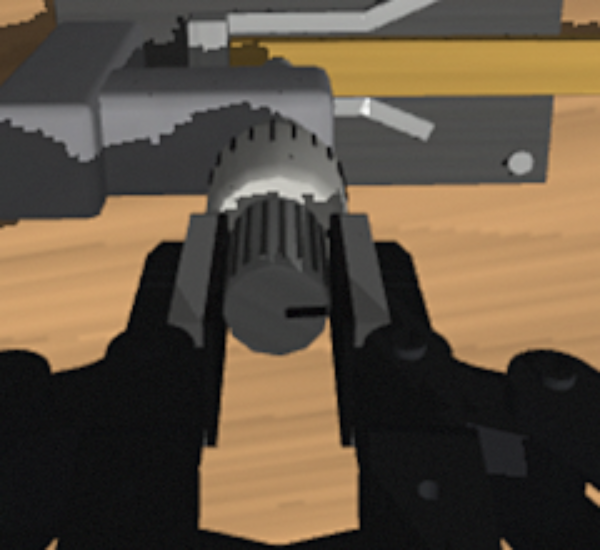

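>>> apply_moves([
  [[0, 0, 0], [0, 0, 0], 0.1],
  [[0, 0, 0], [0, 0, 0], 0],
  [[0, 0, 0], [0, 0, 0], 0],
], force=45)

```text
time: 11.83
ee_pos: [544.4, 120.3, 172.1]
tool_rot: [-0.0, 0.996, -0.091, 0.0]
wrist_force: [0.6, 0.6, -5.1]
width: 0.187
```

```bash
python3 - <<'E'
from h import *
plan([544.3,120.6,171],-.18,show=12)
E
```

```text
now [544.4 120.3 172.1] psi -0.183 tilt [0.0003 0.0007] t 11.83 q [ 0.07  0.31 -0.12  1.14  0.   -2.89] F [ 0.6  0.6 -5.1] T [ 0.017 -0.143 -0.049] w 0.187
rows 1 d [-0.1  0.3 -1.1] rv [-0.001 -0.    -0.003]
[-0.1, -0.3, 1.1] [-0.0007, -0.0002, -0.0032]
```

>>> apply_moves([
  [[0, 0, 0.4], [0, 0, 0.12], 0],
  [[0, 0, 0.3], [0, 0, 0.12], 0],
])

```text
time: 12.0
ee_pos: [544.6, 120.5, 171.7]
tool_rot: [-0.001, 0.977, -0.211, 0.0]
wrist_force: [0.1, 1.8, -3.8]
width: 0.193
```

```bash
python3 - <<'E'
from h import *
plan([544.4,120.3,171.4],-.5,show=1)
E
```

```text
now [544.6 120.5 171.7] psi -0.426 tilt [0.0007 0.0009] t 12.0 q [ 0.07  0.31 -0.12  1.14  0.   -2.65] F [ 0.1  1.8 -3.8] T [ 0.235 -0.061  0.124] w 0.193
rows 1 d [-0.2 -0.2 -0.3] rv [-0.001 -0.     0.074]
[-0.1, 0.2, 0.3] [-0.0011, -0.0002, 0.074]
```

>>> apply_moves([
  [[0, -0.1, 0.3], [0, 0, 0.12], 0],
  [[0, 0, 0.25], [0, 0, 0.12], 0],
])

```text
time: 12.17
ee_pos: [544.7, 120.8, 171.2]
tool_rot: [-0.001, 0.943, -0.332, 0.0]
wrist_force: [1.4, 1.2, -4.7]
width: 0.189
```

```bash
cat > s.py <<'E'
from h import *
st=robot.read_state(); q=st['tool_rot'];m=R.from_quat([q[1],q[2],q[3],q[0]]).as_matrix()
psi=np.arctan2(m[1,0],m[0,0]); rot=(-0.183-psi)%(2*np.pi)
p=st['ee_pos'];print('t',round(st['time'],2),'rot',rot.round(3),'z',p[2].round(2),'z exp',(172.0-rot*12/2/np.pi).round(2),'xy',p[:2].round(1),'F',np.round(st['wrist_force'],1),'Tz',st['ft_torque'][2].round(3),'q6',st['qpos'][5].round(2),'j6 eff',st['joint_efforts'][5].round(3))
E
python3 s.py
```

```text
t 12.17 rot 0.494 z 171.21 z exp 171.06 xy [544.7 120.8] F [ 1.4  1.2 -4.7] Tz 0.088 q6 -2.4 j6 eff -2.39
```

>>> apply_moves([
  [[0, 0, 0.25], [0, 0, 0.12], 0],
  [[0, 0, 0.25], [0, 0, 0.12], 0],
])

```text
time: 12.33
ee_pos: [544.9, 121.0, 170.7]
tool_rot: [-0.001, 0.895, -0.447, 0.0]
wrist_force: [0.7, 0.6, -3.7]
width: 0.187
```

```bash
python3 s.py
```

```text
t 12.33 rot 0.744 z 170.73 z exp 170.58 xy [544.9 121. ] F [ 0.7  0.6 -3.7] Tz 0.067 q6 -2.15 j6 eff -2.363
```

>>> apply_moves([
  [[0.1, 0.3, 0.25], [0, 0, 0.12], 0],
])

```text
time: 12.42
ee_pos: [544.9, 120.9, 170.5]
tool_rot: [-0.001, 0.865, -0.502, 0.0]
wrist_force: [2.6, 3.1, -4.6]
width: 0.189
```

```bash
python3 - <<'E'
import s
from h import *
im=cams.grab_frame('wrist'); cv2.imwrite('pics/m_w.png',cv2.resize(im[200:420,200:440],None,fx=2.5,fy=2.5)[:,:,::-1])
E
```

```text
t 12.42 rot 0.869 z 170.52 z exp 170.34 xy [544.9 120.9] F [ 2.6  3.1 -4.6] Tz 0.1 q6 -2.02 j6 eff -2.344
```

View pics/m_w.png

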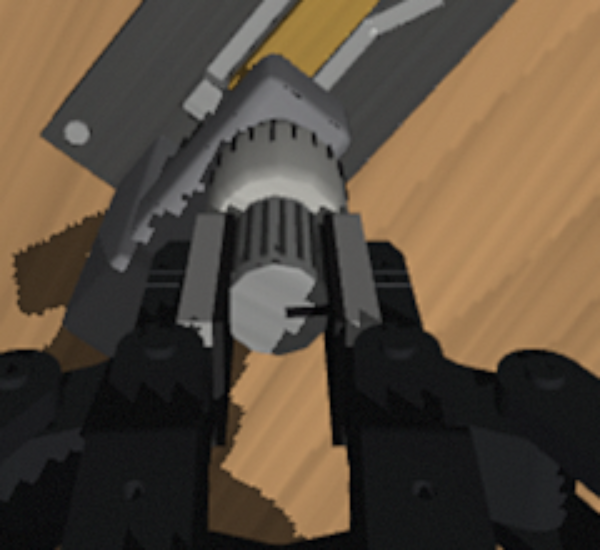

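>>> apply_moves([
  [[0, 0, 0.25], [0, 0, 0.12], 0],
])

```text
time: 12.55
ee_pos: [545.1, 121.1, 170.3]
tool_rot: [-0.001, 0.834, -0.551, 0.0]
wrist_force: [0.7, 0.7, -4.0]
width: 0.191
```

```bash
python3 s.py
```

```text
t 12.55 rot 0.985 z 170.28 z exp 170.12 xy [545.1 121.1] F [ 0.7  0.7 -4. ] Tz 0.128 q6 -1.91 j6 eff -3.396
```

>>> apply_moves([
  [[0, 0, 0.25], [0, 0, 0.12], 0],
])

```text
time: 12.63
ee_pos: [545.2, 121.2, 170.0]
tool_rot: [-0.001, 0.799, -0.601, 0.0]
wrist_force: [2.1, 0.3, -3.1]
width: 0.191
```

```bash
python3 s.py
```

```text
t 12.63 rot 1.107 z 170.02 z exp 169.89 xy [545.2 121.2] F [ 2.1  0.3 -3.1] Tz 0.108 q6 -1.78 j6 eff -2.401
```

>>> apply_moves([
  [[0, 0, 0.25], [0, 0, 0.12], 0],
])

```text
time: 12.72
ee_pos: [545.4, 121.3, 169.8]
tool_rot: [-0.002, 0.761, -0.649, 0.0]
wrist_force: [2.3, 1.3, -4.7]
width: 0.188
```

```bash
python3 s.py
```

```text
t 12.72 rot 1.229 z 169.82 z exp 169.65 xy [545.4 121.3] F [ 2.3  1.3 -4.7] Tz 0.064 q6 -1.66 j6 eff -2.398
```

>>> apply_moves([
  [[0, 0, 0.25], [0, 0, 0.12], 0],
])

```text
time: 12.8
ee_pos: [545.5, 121.3, 169.6]
tool_rot: [-0.002, 0.72, -0.694, 0.0]
wrist_force: [2.5, -0.3, -4.1]
width: 0.189
```

```bash
python3 s.py
```

```text
t 12.8 rot 1.352 z 169.58 z exp 169.42 xy [545.5 121.3] F [ 2.5 -0.3 -4.1] Tz 0.14 q6 -1.54 j6 eff -2.326
```

>>> apply_moves([
  [[0, 0, 0.25], [0, 0, 0.12], 0],
])

```text
time: 12.88
ee_pos: [545.7, 121.3, 169.3]
tool_rot: [0.002, -0.676, 0.737, -0.0]
wrist_force: [1.5, 1.0, -3.6]
width: 0.189
```

```bash
python3 s.py
```

```text
t 12.88 rot 1.474 z 169.33 z exp 169.18 xy [545.7 121.3] F [ 1.5  1.  -3.6] Tz 0.085 q6 -1.42 j6 eff -2.319
```

>>> apply_moves([
  [[0, 0, 0.25], [0, 0, 0.12], 0],
])

```text
time: 12.97
ee_pos: [545.8, 121.3, 169.1]
tool_rot: [0.002, -0.63, 0.777, -0.0]
wrist_force: [0.9, -0.1, -4.3]
width: 0.19
```

```bash
python3 s.py
```

```text
t 12.97 rot 1.597 z 169.11 z exp 168.95 xy [545.8 121.3] F [ 0.9 -0.1 -4.3] Tz 0.071 q6 -1.29 j6 eff -2.314
```

>>> apply_moves([
  [[0, 0, 0.25], [0, 0, 0.12], 0],
])

```text
time: 13.05
ee_pos: [546.0, 121.3, 168.9]
tool_rot: [0.002, -0.581, 0.814, -0.0]
wrist_force: [1.9, 0.6, -4.7]
width: 0.188
```

```bash
python3 s.py
```

```text
t 13.05 rot 1.719 z 168.89 z exp 168.72 xy [546.  121.3] F [ 1.9  0.6 -4.7] Tz 0.197 q6 -1.17 j6 eff -2.314
```

>>> apply_moves([
  [[0, 0, 0.25], [0, 0, 0.12], 0],
])

```text
time: 13.13
ee_pos: [546.1, 121.3, 168.7]
tool_rot: [0.002, -0.53, 0.848, -0.0]
wrist_force: [0.7, -0.4, -4.4]
width: 0.188
```

```bash
python3 s.py
```

```text
t 13.13 rot 1.842 z 168.68 z exp 168.48 xy [546.1 121.3] F [ 0.7 -0.4 -4.4] Tz 0.143 q6 -1.05 j6 eff -2.313
```

>>> apply_moves([
  [[0, 0, 0.25], [0, 0, 0.12], 0],
])

```text
time: 13.22
ee_pos: [546.3, 121.2, 168.4]
tool_rot: [0.002, -0.477, 0.879, -0.0]
wrist_force: [1.4, 0.1, -3.9]
width: 0.183
```

```bash
python3 s.py
```

```text
t 13.22 rot 1.965 z 168.39 z exp 168.25 xy [546.3 121.2] F [ 1.4  0.1 -3.9] Tz 0.121 q6 -0.93 j6 eff -2.313
```

>>> apply_moves([
  [[0.3, 0, 0.25], [0, 0, 0.12], 0],
])

```text
time: 13.3
ee_pos: [546.3, 120.9, 168.2]
tool_rot: [0.002, -0.422, 0.907, -0.0]
wrist_force: [2.6, 1.2, -4.1]
width: 0.187
```

```bash
python3 s.py
```

```text
t 13.3 rot 2.087 z 168.17 z exp 168.01 xy [546.3 120.9] F [ 2.6  1.2 -4.1] Tz 0.13 q6 -0.8 j6 eff -2.297
```

>>> apply_moves([
  [[0.3, 0, 0.25], [0, 0, 0.12], 0],
])

```text
time: 13.38
ee_pos: [546.4, 120.8, 168.0]
tool_rot: [0.002, -0.366, 0.931, 0.0]
wrist_force: [1.4, 1.0, -4.6]
width: 0.187
```

```bash
python3 s.py
```

```text
t 13.38 rot 2.21 z 167.97 z exp 167.78 xy [546.4 120.8] F [ 1.4  1.  -4.6] Tz 0.13 q6 -0.68 j6 eff -2.305
```

>>> apply_moves([
  [[0.2, 0, 0.25], [0, 0, 0.12], 0],
])

```text
time: 13.47
ee_pos: [546.5, 120.8, 167.7]
tool_rot: [0.002, -0.308, 0.951, 0.0]
wrist_force: [3.1, 0.6, -4.8]
width: 0.19
```

```bash
python3 s.py
```

```text
t 13.47 rot 2.332 z 167.7 z exp 167.55 xy [546.5 120.8] F [ 3.1  0.6 -4.8] Tz 0.088 q6 -0.56 j6 eff -2.31
```

>>> apply_moves([
  [[0.4, 0, 0.25], [0, 0, 0.12], 0],
])

```text
time: 13.55
ee_pos: [546.5, 120.6, 167.5]
tool_rot: [0.003, -0.249, 0.968, 0.0]
wrist_force: [2.1, 1.2, -4.5]
width: 0.186
```

```bash
python3 s.py
```

```text
t 13.55 rot 2.455 z 167.49 z exp 167.31 xy [546.5 120.6] F [ 2.1  1.2 -4.5] Tz 0.155 q6 -0.44 j6 eff -2.303
```

>>> apply_moves([
  [[0.4, 0, 0.25], [0, 0, 0.12], 0],
])

```text
time: 13.63
ee_pos: [546.6, 120.4, 167.3]
tool_rot: [0.003, -0.19, 0.982, 0.0]
wrist_force: [2.9, 1.5, -5.5]
width: 0.192
```

```bash
python3 s.py
```

```text
t 13.63 rot 2.577 z 167.26 z exp 167.08 xy [546.6 120.4] F [ 2.9  1.5 -5.5] Tz 0.156 q6 -0.32 j6 eff -2.308
```

>>> apply_moves([
  [[0.3, 0, 0.25], [0, 0, 0.12], 0],
])

```text
time: 13.72
ee_pos: [546.7, 120.3, 167.0]
tool_rot: [0.003, -0.129, 0.992, 0.001]
wrist_force: [2.4, 0.3, -3.4]
width: 0.194
```

```bash
python3 s.py
```

```text
t 13.72 rot 2.7 z 167.02 z exp 166.84 xy [546.7 120.3] F [ 2.4  0.3 -3.4] Tz 0.158 q6 -0.19 j6 eff -2.31
```

>>> apply_moves([
  [[0.5, 0, 0.25], [0, 0, 0.12], 0],
])

```text
time: 13.8
ee_pos: [546.6, 120.2, 166.9]
tool_rot: [0.004, -0.068, 0.998, 0.001]
wrist_force: [3.3, 0.5, -2.8]
width: 0.192
```

```bash
python3 s.py
```

```text
t 13.8 rot 2.822 z 166.86 z exp 166.61 xy [546.6 120.2] F [ 3.3  0.5 -2.8] Tz 0.137 q6 -0.07 j6 eff -2.274
```

>>> apply_moves([
  [[0.5, 0, 0.25], [0, 0, 0.12], 0],
])

```text
time: 13.88
ee_pos: [546.7, 120.1, 166.8]
tool_rot: [0.004, -0.007, 1.0, 0.001]
wrist_force: [3.0, 0.2, -4.4]
width: 0.19
```

```bash
python3 s.py
```

```text
t 13.88 rot 2.945 z 166.78 z exp 166.38 xy [546.7 120.1] F [ 3.   0.2 -4.4] Tz 0.144 q6 0.05 j6 eff -2.246
```

```bash
python3 - <<'E'
import s
from h import *
im=cams.grab_frame('wrist'); cv2.imwrite('pics/n_w.png',cv2.resize(im[200:420,200:440],None,fx=2.5,fy=2.5)[:,:,::-1])
im=cams.grab_frame('scene'); cv2.imwrite('pics/n_s.png',cv2.resize(im[200:300,320:440],None,fx=5,fy=5)[:,:,::-1])
Ts=[]
for k in range(6):
    cams.grab_frame('top'); st=robot.read_state(); Ts.append((st['ft_torque'][2],st['wrist_force'][2],st['ee_pos'][2]))
print(np.round(Ts,3))
E
```

```text
t 13.88 rot 2.945 z 166.78 z exp 166.38 xy [546.7 120.1] F [ 3.   0.2 -4.4] Tz 0.144 q6 0.05 j6 eff -2.246
[[-5.00000e-02 -3.92400e+00  1.66752e+02]
 [-5.00000e-02 -3.46400e+00  1.66766e+02]
 [ 3.10000e-02 -3.96800e+00  1.66774e+02]
 [ 4.90000e-02 -3.38700e+00  1.66764e+02]
 [ 8.80000e-02 -4.07400e+00  1.66794e+02]
 [ 8.40000e-02 -3.87300e+00  1.66775e+02]]
```

View pics/n_w.png

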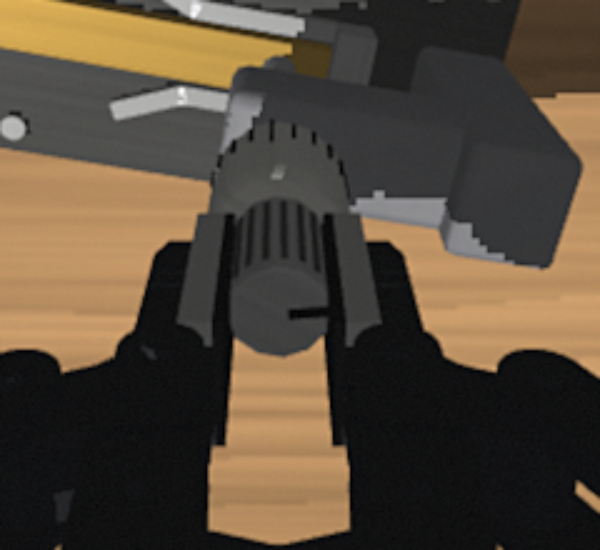

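View pics/n_s.png

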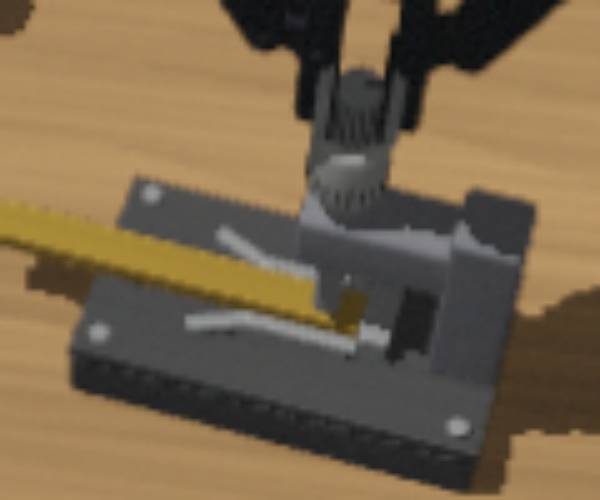

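```bash
python3 - <<'E'
import cv2,numpy as np
a=[cv2.resize(cv2.imread(f'pics/{k}_w.png')[100:260,190:370],None,fx=3,fy=2) for k in 'lmn']
a=a[1:]
cv2.imwrite('pics/o.png',np.vstack([x[:300] for x in a]))
E
```

```text
(no output)
```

View pics/o.png

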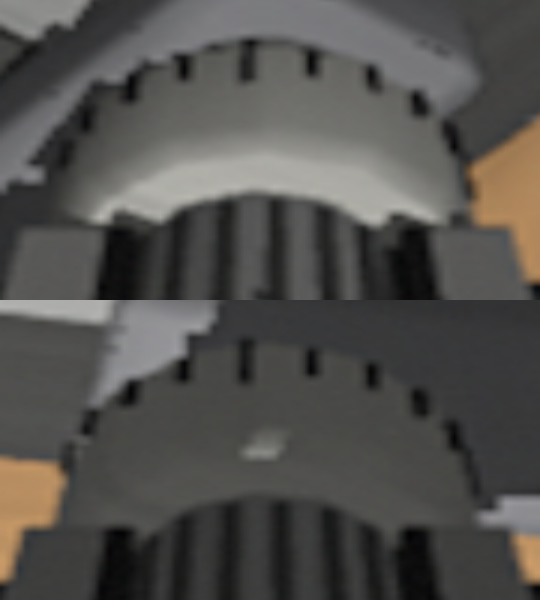

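>>> apply_moves([
  [[0.3, 0, 0.25], [0, 0, 0.12], 0],
])

```text
time: 14.37
ee_pos: [546.5, 120.0, 166.7]
tool_rot: [0.004, 0.049, 0.999, 0.001]
wrist_force: [4.2, -0.8, -3.0]
width: 0.191
```

```bash
cat > tick.py <<'E'
import sys,s
from h import *
n=sys.argv[1]; im=cams.grab_frame('wrist'); cv2.imwrite(f'pics/{n}_w.png',cv2.resize(im[200:420,200:440],None,fx=2.5,fy=2.5)[:,:,::-1])
c=[cv2.resize(cv2.imread(f'pics/{k}_w.png')[100:260,190:370],None,fx=3,fy=2)[:290] for k in ('m',n)]
cv2.imwrite(f'pics/{n}_cmp.png',np.vstack(c))
E
python3 tick.py p1
```

```text
t 14.37 rot 3.056 z 166.72 z exp 166.16 xy [546.5 120. ] F [ 4.2 -0.8 -3. ] Tz 0.144 q6 0.16 j6 eff -4.277
```

View pics/p1_cmp.png

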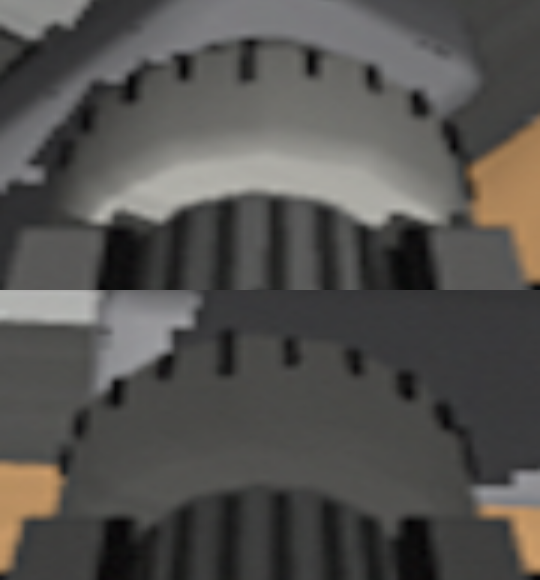

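>>> apply_moves([
  [[0.3, 0, 0], [0, 0, 0.12], 0],
])

```text
time: 14.5
ee_pos: [546.4, 119.8, 166.8]
tool_rot: [0.004, 0.111, 0.994, 0.001]
wrist_force: [3.9, -1.1, -6.0]
width: 0.187
```

```bash
python3 tick.py p2
```

```text
t 14.5 rot 3.181 z 166.75 z exp 165.92 xy [546.4 119.8] F [ 3.9 -1.1 -6. ] Tz 0.141 q6 0.29 j6 eff -3.569
```

View pics/p2_cmp.png

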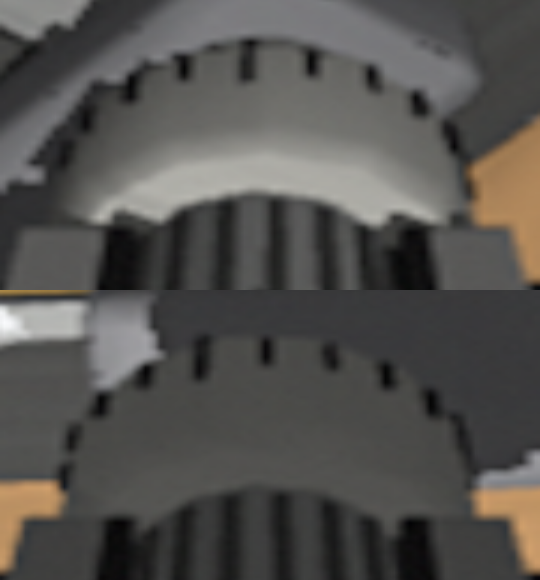

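>>> apply_moves([
  [[0.3, 0, 0], [0, 0, 0.12], 0],
])

```text
time: 14.63
ee_pos: [546.3, 119.8, 166.8]
tool_rot: [0.005, 0.172, 0.985, 0.001]
wrist_force: [5.0, -2.0, -4.8]
width: 0.189
```

```bash
python3 tick.py p3
```

```text
t 14.63 rot 3.305 z 166.77 z exp 165.69 xy [546.3 119.8] F [ 5.  -2.  -4.8] Tz 0.147 q6 0.41 j6 eff -3.47
```

View pics/p3_cmp.png

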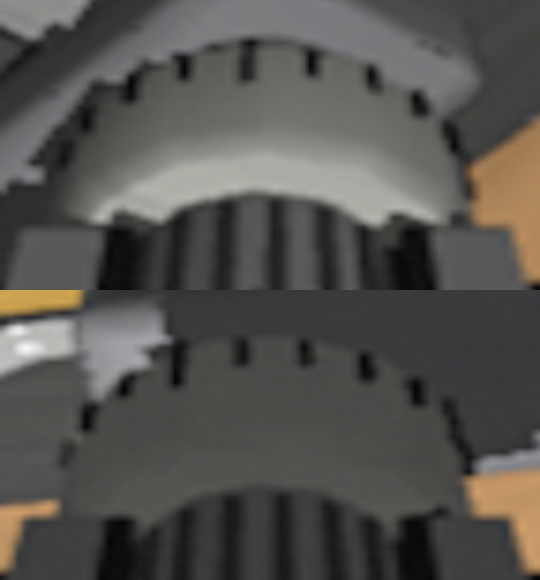

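>>> apply_moves([
  [[0, 0, 0], [0, 0, 0], 0.25],
  [[0, 0, 0], [0, 0, 0], 0.4],
  [[0, 0, 0], [0, 0, 0], 0.5],
])

```text
time: 14.93
ee_pos: [545.1, 119.8, 167.1]
tool_rot: [0.004, 0.172, 0.985, 0.001]
wrist_force: [-0.6, -0.2, 0.5]
width: 0.496
```

>>> apply_moves([
  [[0, 0, -10], [0, 0, 0], 0.5],
  [[0, 0, -25], [0, 0, 0], 0.5],
  [[0, 0, -30], [0, 0, 0], 0.5],
  [[0, 0, -30], [0, 0, 0], 0.5],
  [[0, 0, 0], [0, 0, 0], 0.5],
])

```text
time: 15.35
ee_pos: [541.6, 119.9, 267.5]
tool_rot: [0.001, 0.165, 0.986, 0.001]
wrist_force: [0.9, -0.2, 0.4]
width: 0.501
```

```bash
python3 - <<'E'
import s
from h import *
im=cams.grab_frame('wrist'); cv2.imwrite('pics/q_w.png',im[:,:,::-1])
cv2.imwrite('pics/q_wc.png',cv2.resize(im[170:290,250:370],None,fx=5,fy=5)[:,:,::-1])
im=cams.grab_frame('scene'); cv2.imwrite('pics/q_s.png',cv2.resize(im[195:295,310:440],None,fx=6,fy=6)[:,:,::-1])
E
```

```text
t 15.35 rot 3.289 z 267.54 z exp 165.72 xy [541.6 119.9] F [ 0.9 -0.2  0.4] Tz 0.011 q6 0.4 j6 eff 0.071
```

View pics/q_w.png

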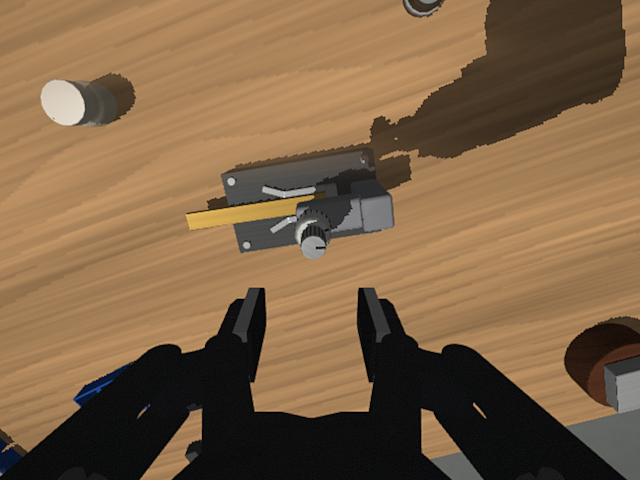

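View pics/q_s.png

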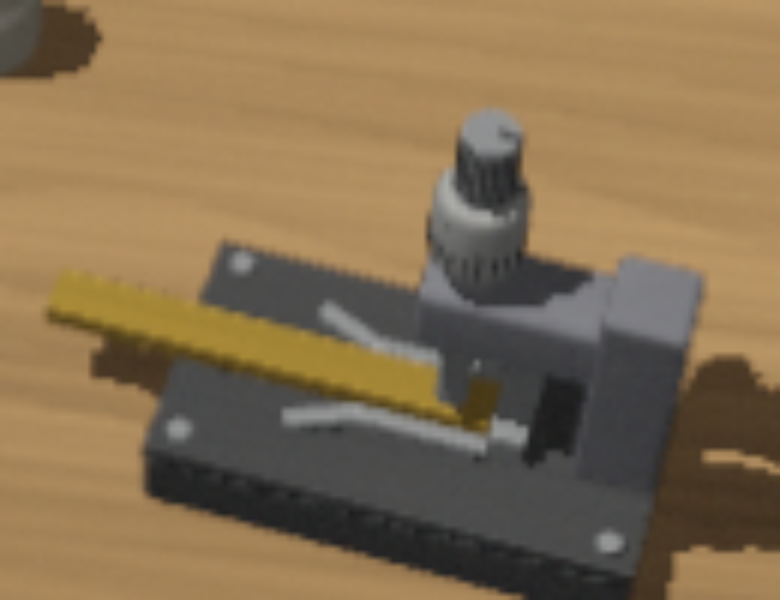

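```bash
python3 - <<'E'
from h import *
p=back('wrist',[[187.5,221]],38); c,s=np.cos(G[2]),np.sin(G[2]); print(np.array([[c,s],[-s,c]])@(p[0,:2]-G[:2]))
for l in('loupe','jar','partbox'):
    cams.grab_frame('top'); d=cams.spot_point(l,'top'); print(l,d[0]['uv'] if d else None)
print(robot.close_job(), robot.read_state()['time'])
E
```

```text
[  -5.94856349 -131.12091438]
loupe None
jar [334.3, 327.8]
partbox [408.2, 160.7]
the job is handed in; nothing more can be done
the job is handed in; nothing more can be done
```

The brass bar is clamped in the gauge with its end against the stop. I handed the job in at about 15.6 s on the robot's clock; no verdict was reported.

**What I did**
- I took the brass bar, not the black look-alike, and slid it flat into the channel until it met the stop at about 9 N. After letting go I nudged its outer end with the closed fingers, about 18 N. The contact point matched the home position to about 0.3 mm.
- I then turned the knob clockwise about 3.1 rad. The tool stopped sinking in the last stretch, and the thimble ticks began to lag the gripper at about 2.95 rad.
- I stopped at a slip of about 0.34 rad; an eighth of a turn is 0.785 rad. Then I opened the fingers and lifted clear.

**Last checks**
- **Bar:** the final pictures show it between the guides, against the stop and under the spindle. A single pixel reading of its outer end gave y −131 against an expected −135. I put that down to the rough pixel reading and the wrist camera's error, and trusted the contact measurements.
- **Torque:** it read only about 0.14 N m while slipping, below the 0.18 expected. I judged the slip by the tick marks instead.
- **Force on the spindle:** I commanded the last few small downward steps (about 0.25 mm each) before I could see that the spindle was already on the bar. The wrist force never showed me pushing down on it.
- **Other things:** the jar and part box are where they were. The final look did not detect the loupe, though the last wrist picture seems to show it at its top edge and the arm never came near it.

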